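Tug-test the lids of specimen transport boxes and snap the open catches

TASK

Three loaded specimen transport boxes wait for the courier with their lids shut, but the front catch of one or two of them is not hooked, which is hard to tell by looking. Tug each lid gently upward by its grip ridge to find which ones come up by several millimetres, without lifting or tipping a box; lower each lid that comes up and push its catch in until it snaps home. Leave all three boxes shut and hooked where they stand, and do not disturb the things around them.

Things in the scene. Friction and masses are not known exactly. Their poses are not given: they have to be found in the camera images.
- box_1: specimen transport box, one of three that look alike: white shell 90 (x) x 110 (y) x 58 mm high, 81 mm high with the lid, about 2.2 kg loaded, loose on the bench. Origin: centre of its underside. Its front, with the catch, faces its own -x. Pulled up by its hooked lid it begins to tip at about 12 N; pushed, it begins to slide at about 10 N
- box_1_lid: its teal lid, 96 x 116 mm, flat top 67 mm up when shut. Origin on the rear hinge axis (along the box's y, 47.5 mm behind the box's centre, 60 mm up); the front swings up. Rests on a springy seal. Not hooked, it comes up by the ridge with 1 to 1.5 N (a firm pinch that hinders its turning can add 5 N) and falls shut when let go; hooked, it stays. Shut, it lies within 0.5 mm of the same place either way
- box_1_grip (a point): centre of the grip ridge on the lid: a bar 12 mm thick (box's x), 40 mm long (box's y), its top 6.5 mm above this point, the flat of the lid 7 mm below it; it is 26 mm ahead of the box's centre, 74 mm up when shut. Pinched by its two ends (40 mm) it can pivot in the fingers as the lid swings; pinched across its 12 mm it would wedge
- box_1_clip (a point): push point of the catch, a light grey clip 31 mm wide on a pivot at the lid's front edge (62 mm up), hanging to 20 mm above the bench. The point is fixed to the lid: mid-width, 30 mm up when shut, on the clip's face as it lies when hooked; a clip not hooked hangs 4 to 5 mm farther out here. With the lid shut, a push toward the box (its +x) of about 2 to 4 N snaps it home; over 8 N is not needed
- box_1_keeper: keeper ledge with a down-turned bead, 32 mm up on the box front behind the clip; the clip's nose hooks under it. Part of the box, same origin and axes. A light spring holds a clip that is not hooked a little out, so its nose clears the bead when the lid is lowered; hook it only once the lid is down, or its nose lands on top of the bead
- box_2: the second transport box, like box_1, same frame
- box_2_lid: lid of the second box, like that of box_1
- box_2_grip (a point): centre of the grip ridge of the second box, like that of box_1
- box_2_clip (a point): push point of the catch of the second box, like that of box_1
- box_2_keeper: keeper ledge of the second box, like that of box_1
- box_3: the third transport box, like box_1, same frame
- box_3_lid: lid of the third box, like that of box_1
- box_3_grip (a point): centre of the grip ridge of the third box, like that of box_1
- box_3_clip (a point): push point of the catch of the third box, like that of box_1
- box_3_keeper: keeper ledge of the third box, like that of box_1
- forceps_1_mid (a point): steel forceps lying flat, 16 x 132 x 7 mm, bystander; its centre
- bottle_1_mid (a point): small amber bottle with a green cap, 33 mm across, 62 mm high, bystander; its centre
- dish_1_mid (a point): culture dish, 90 mm across, 14 mm high, bystander; its centre

How it is judged:
By the outcome, as a careful person would: the job done as asked, in the order asked, and still so for the second after the job is handed in, with the robot touching nothing.
It also fails if it takes over 70 s, if anything falls off the work surface, if the arm or the gripper's body presses on something with over 40 N, if the wrist force passes 120 N, or if a joint passes its speed limit or range.

ROBOT

A 7-joint arm with a two-finger parallel gripper is mounted at the origin on a cart in front of the work surface, level with it; the furniture and walls round the work are solid. World frame = base frame: x ahead of the robot, y to its left, z up, the work surface at z = 0. Lengths are in m, angles in degrees, forces in N, time in s.
With the tool pointing down it reaches from about 0.425 to 0.875 m from the base axis. Payload 4.7 kg.
Tool frame: the origin (TCP) lies between the finger pads; the fingertips stand 14 mm ahead of it and the grasp point (between the pads) lies 5 mm behind it (env.tip_reach is the distance from the TCP to the fingertips, in m); z points along the fingers, y is the direction in which the jaws open and shut (so a half turn about z gives the same grasp; the last joint's range is limited). The gripper opens to 87 mm and grips with 3 to 60 N. Pads are 19 mm wide; open, the fingers measure 117 mm over their backs; the gripper's body (75 mm by 190 mm) begins 51 mm behind the grasp point.
Start: joints at [-72.817, 18.392, -4.016, 83.108, 1.295, 78.541, -3.26], TCP at [0.183, 0.624, 0.237] pointing down, gripper open.
Joint ranges: [-163.93, 163.93], [-17.29, 119.83], [-79.2, 71.16], [3.27, 140.29], [-89.18, 269.18], [5.43, 117.66], [-154.24, 154.24]. Speed limits (degrees/s): [147.25, 147.25, 180, 180, 180, 180, 180].

INTERFACE

Orientations are given as [roll, pitch, yaw] about the fixed x, y, z axes, in that order (R = Rz(yaw) Ry(pitch) Rx(roll)).
In Python, from cell import env gives the robot as it stands. The module is installed in compiled form; this text tells all that it offers.
- The arm moves only by the shell command python3 -m pendant 'ROWS' [FORCE]. ROWS is JSON, a list of rows, each an object of numbers: "rx", "ry", "rz": the turn, a rotation vector about the tool's x, y, z in degrees; "tx", "ty", "tz": the shift along the tool's x, y, z in mm; "jaw": the finger opening in mm, from 0 to 87. In form: [{"rx": .., "ry": .., "rz": .., "tx": .., "ty": .., "tz": .., "jaw": ..}, ...]. A call has 1 to 20 rows; each row shifts and turns the commanded pose from where the row before left it, along the tool's axes as they then stand; what a row does not reach is not made up. A row lasts 1/12 s, in which the tool goes at most 41.7 mm and 7.16 degrees, less where a joint would pass 70% of its speed; a pose out of reach is approached as far as the arm can. A call with a gripper value outside its range is refused whole. The fingers move at their own pace and stop on an object; FORCE is the grip in N (left out, the last holds). Time passes only in rows, so rows that do not move let the fingers close. It gives the time, the measured TCP pose, the force and the opening at its end, in the units of the state.
- env.get_obs(): the state, without advancing time (a new reading comes with each control period).
- env.read_camera(name): name is "scene" or "top" or "wrist"; returns a dict with "img" (420x560x3 uint8, red, green, blue), "range_z" (420x560 float32, m along the optical axis (not along the pixel's ray), 0 where there is no reading), "vertical_fov" (degrees; the focal length in pixels is half the picture's height over the tangent of half this angle, whatever the lens; pixels are square), "cx", "cy" (the principal point, pixels), "world_to_cam" (4x4, takes a point from world to camera coordinates). Camera axes: x right, y up, looking along -z (the intrinsics and any distortion apply to the point x, -y, -z); pixel columns grow to the right and rows downward; lengths in m; the calibration is good to about 2 mm. The wrist camera is an equidistant fisheye: a pixel r from the principal point sees the ray r / f radians off the axis. A picture is of the moment at which its call begins.
- env.sign_off(): hands the job in, once; it reports no verdict.
The state is a dict: "time_s": time; "qpos": joint angles; "joint_velocities": joint speeds; "effort": joint torques, N m; "tool_pos": TCP position; "tool_rot": TCP orientation; "force": force on the tool from outside, world axes, zero at the start; "wrist_torque": the same for the moment, N m; "grip_width": finger opening in m.
Only numpy, scipy, OpenCV 4.12 (cv2) and the standard library are available. Lean on these libraries where they do the work, as an engineer would, in place of code of your own. Each camera call takes 0.05 s, during which the arm holds its last target.

## Working session

There is one attempt and no reset: what is moved stays moved. The work goes in short steps, Python scripts to look and compute and a shell command to move; the robot and the scene stay as the last step left them, time stands still between calls to the robot, and variables do not carry over. Pictures are saved under pics/ and viewed, and the job is handed in when it is done.

```bash
ls; mkdir -p pics
cat > h.py <<'E'
import numpy as np, cv2
from cell import env
def shot(name,fn):
    c=env.read_camera(name); np.savez('pics/'+fn+'.npz',**c)
    cv2.imwrite('pics/'+fn+'.png',c['img'][:,:,::-1]); return c
def load(fn): return dict(np.load('pics/'+fn+'.npz'))
def px2w(c,u,v,z=None):
    f=c['img'].shape[0]/2/np.tan(np.radians(float(c['vertical_fov']))/2)
    d=z if z is not None else float(c['range_z'][int(round(v)),int(round(u))])
    p=np.array([(u-c['cx'])/f*d,-(v-c['cy'])/f*d,-d,1])
    return (np.linalg.inv(c['world_to_cam'])@p)[:3]
def cloud(c):
    f=c['img'].shape[0]/2/np.tan(np.radians(float(c['vertical_fov']))/2)
    v,u=np.mgrid[:420,:560]; d=c['range_z']
    P=np.stack([(u-c['cx'])/f*d,-(v-c['cy'])/f*d,-d,np.ones_like(d)],-1)
    return (P@np.linalg.inv(c['world_to_cam']).T)[...,:3]
E
python3 - <<'E'
from h import *
for n in ['scene','top']:
    c=shot(n,n+'0'); print(n,np.linalg.inv(c['world_to_cam']).round(3),c['vertical_fov'],c['cx'],c['cy'])
o=env.get_obs(); print(o)
E
```

```text
pics
scene [[ 0.786  0.482 -0.387  0.176]
 [-0.618  0.603 -0.504 -0.256]
 [-0.01   0.635  0.772  0.856]
 [ 0.     0.     0.     1.   ]] 45.793014975842794 284.7600691399607 195.09358171202967
top [[-0.024  0.999 -0.021  0.525]
 [-0.999 -0.025 -0.021  0.249]
 [-0.022  0.021  1.     0.931]
 [ 0.     0.     0.     1.   ]] 56.49362980681027 275.52508276685177 213.4719998047107
{'time_s': 0.1, 'qpos': array([-72.81744556,  18.43526905,  -4.01690012,  83.16716015,
         1.29394466,  78.54167386,  -3.26005297]), 'joint_velocities': array([-0.06897043, -0.04893504, -0.03716766, -0.16315557,  0.05651653,
        0.02654518, -0.04947302]), 'effort': array([-1.42729950e-04, -4.92568052e+01, -4.05909000e-01, -3.13399708e+01,
       -6.42512902e-02,  3.94770002e-02,  6.80581547e-05]), 'tool_pos': array([0.18313956, 0.62317527, 0.23557247]), 'tool_rot': array([-1.79901076e+02,  3.99720543e-03,  1.63628062e+02]), 'force': array([-0.5027737 ,  0.41969157,  0.69557924]), 'wrist_torque': array([0.01005649, 0.02615331, 0.00526096]), 'grip_width': 0.08736673765821155}
```

View pics/scene0.png

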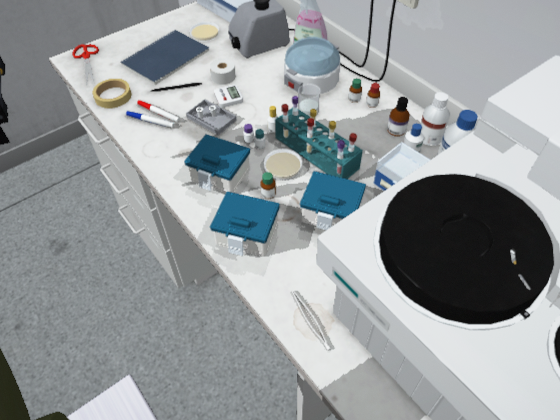

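View pics/top0.png

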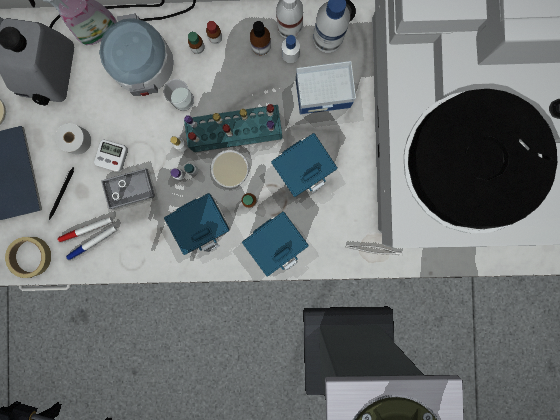

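The scene shows three teal boxes, with catches facing the robot. In the top view the lids sit at about (197,224), (276,244) and (305,164). The bottle is at (249,200), the dish at (231,169) and the forceps at (374,248). Next I'll fit the lid poses.

Run:
```python
from h import *
for n in ['top0','scene0']:
    c=load(n); P=cloud(c); img=c['img'].astype(int)
    hsv=cv2.cvtColor(c['img'],cv2.COLOR_RGB2HSV)
    m=(hsv[...,0]>90)&(hsv[...,0]<112)&(hsv[...,1]>140)&(P[...,2]>0.055)&(P[...,2]<0.09)
    k,l,st,ce=cv2.connectedComponentsWithStats(m.astype(np.uint8))
    for i in range(1,k):
        if st[i,4]<600: continue
        Q=P[l==i]; flat=Q[(Q[:,2]<0.071)]; 
        r=cv2.minAreaRect((Q[:,:2]*1000).astype(np.float32))
        g=Q[Q[:,2]>np.median(Q[:,2])+0.006]
        gr=cv2.minAreaRect((g[:,:2]*1000).astype(np.float32)) if len(g)>5 else None
        print(n,ce[i].round(),st[i,4],'rect',np.round(r[0],1),np.round(r[1],1),round(r[2],1),'zmed',np.median(Q[:,2]).round(4),'grip',len(g),gr)
```

```text
top0 [304. 164.] 2220 rect [648.9 201.3] [106.8 114.7] 32.1 zmed 0.0673 grip 94 ((628.4547119140625, 189.18141174316406), (11.550589561462402, 38.110225677490234), 31.958284378051758)
top0 [196. 223.] 2150 rect [523.6 443.3] [106.8 114.7] 27.6 zmed 0.0677 grip 99 ((503.0223388671875, 433.0142517089844), (12.00511646270752, 38.77824401855469), 27.5552978515625)
top0 [275. 243.] 2219 rect [476.  270.1] [105. 114.] 35.0 zmed 0.0678 grip 98 ((456.5204772949219, 256.2156677246094), (11.813220024108887, 39.127174377441406), 36.00297546386719)
scene0 [218. 157.] 1727 rect [523.7 440.5] [103.2 115. ] 28.7 zmed 0.0672 grip 97 ((501.6261291503906, 429.90228271484375), (13.948383331298828, 38.74166488647461), 27.687362670898438)
scene0 [332. 195.] 2010 rect [648.8 198.2] [106.  113.9] 31.4 zmed 0.0674 grip 115 ((627.2031860351562, 185.52191162109375), (16.774761199951172, 39.79655838012695), 33.54267501831055)
scene0 [245. 217.] 2292 rect [476.8 266.3] [107.  115.1] 36.8 zmed 0.0674 grip 121 ((456.34918212890625, 253.2620391845703), (14.28886604309082, 39.230838775634766), 38.51534652709961)
```

Run:
```python
from h import *
c=load('top0'); a=c['img'][130:290,150:350,::-1]; cv2.imwrite('pics/t1.png',cv2.resize(a,(800,640),interpolation=3)[:600])
c=load('scene0'); a=c['img'][130:270,170:380,::-1]; cv2.imwrite('pics/s1.png',cv2.resize(a,(800,533),interpolation=3))
```

```text
(no output)
```

View pics/t1.png

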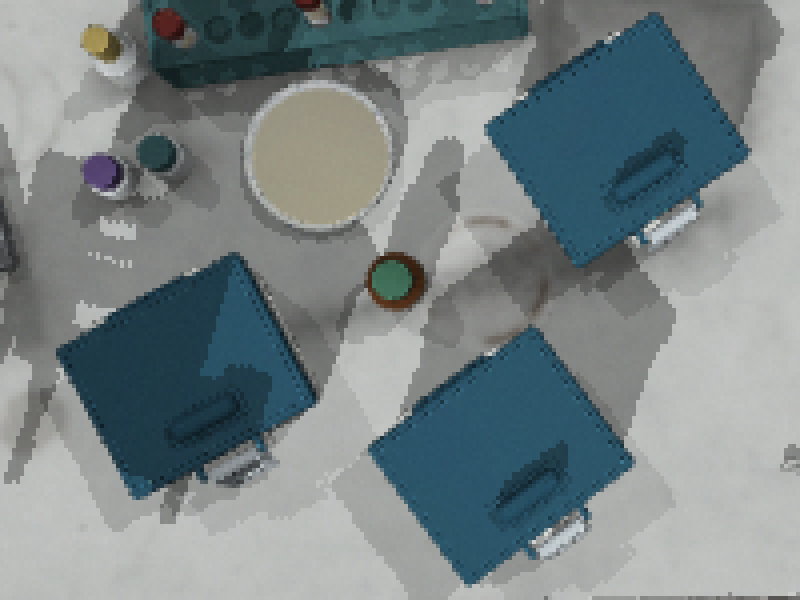

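View pics/s1.png

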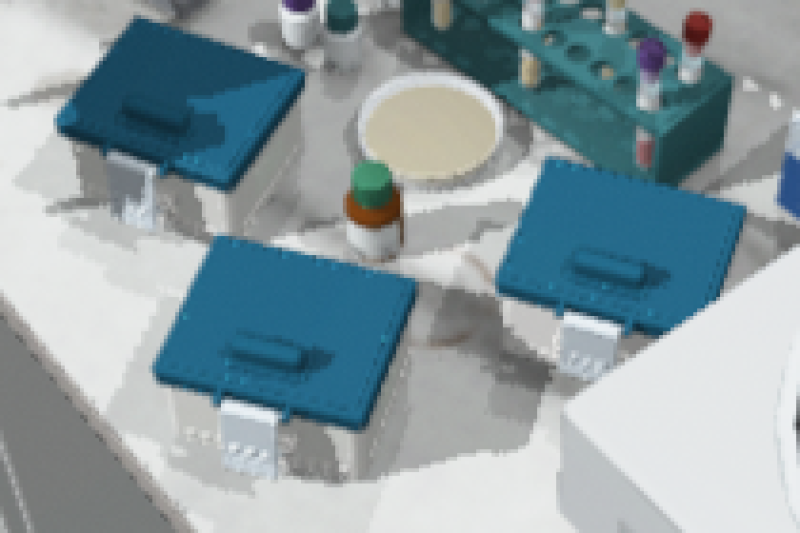

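The lid fits agree with the given sizes: lids are 115 × 105 mm and ridges 39 × 12 mm, with flats at z 67 mm. The yaws come out near 32, 28 and 36°. I'll start with the left box (B), grip about (502,432). The turn is yaw +44°, which is rz −44, with the shift in the current tool axes.

```bash
python3 -m pendant '[{"tx":-25.7,"ty":-6.7},{"tx":-25.7,"ty":-6.7},{"tx":-25.7,"ty":-6.7},{"tx":-25.7,"ty":-6.7},{"tx":-25.7,"ty":-6.7},{"tx":-25.7,"ty":-6.7},{"tx":-25.7,"ty":-6.7},{"tx":-25.7,"ty":-6.7},{"tx":-25.7,"ty":-6.7},{"tx":-25.7,"ty":-6.7},{"tx":-25.7,"ty":-6.7},{"tx":-25.7,"ty":-6.7},{"tx":-25.7,"ty":-6.7},{"tx":-25.7,"ty":-6.7}]'
python3 -m pendant '[{"rz":-6.3},{"rz":-6.3},{"rz":-6.3},{"rz":-6.3},{"rz":-6.3},{"rz":-6.3},{"rz":-6.3,"jaw":60},{"jaw":60}]' 6
cat >> h.py <<'E'
from scipy.spatial.transform import Rotation as Ro
def plan(p,yaw,tiltfront=0):
    """remaining shift in tool axes (mm) and turn (rotvec tool axes) to TCP p (m), yaw (deg)"""
    o=env.get_obs(); R=Ro.from_euler('xyz',o['tool_rot'],degrees=True)
    T=Ro.from_euler('z',yaw,degrees=True)*Ro.from_euler('x',180,degrees=True)*Ro.from_euler('y',tiltfront,degrees=True)
    print('t',o['time_s'],'pos',(o['tool_pos']*1000).round(1),'rot',o['tool_rot'].round(2),'F',o['force'].round(2),'w',round(o['grip_width']*1000,1))
    print('shift first (tool)',R.inv().apply((np.array(p)-o['tool_pos'])*1000).round(1),' shift after turn',T.inv().apply((np.array(p)-o['tool_pos'])*1000).round(1),' turn',np.degrees((R.inv()*T).as_rotvec()).round(2))
E
python3 - <<'E'
from h import *
plan([.502,.4315,.15],207.8)
c=shot('wrist','w0'); print(np.linalg.inv(c['world_to_cam']).round(3),c['vertical_fov'],c['cx'],c['cy'])
E
```

```text
t 0.1 pos [183.1 623.2 235.6] rot [-179.9     0.    163.63] F [-0.5   0.42  0.7 ] w 87.4
shift first (tool) [-360.   -93.9   85.8]  shift after turn [-192.7 -318.3   85.6]  turn [-1.000e-01 -3.000e-02 -4.417e+01]
[[ 0.282 -0.923 -0.261  0.112]
 [ 0.96   0.27   0.079  0.643]
 [-0.002 -0.273  0.962  0.385]
 [ 0.     0.     0.     1.   ]] 65.70646984690485 280.13113663046533 214.84712352991664invalid input at $[0]: expected keys rx, ry, rz, tx, ty, tz, jaw
invalid input at $[0]: expected keys rx, ry, rz, tx, ty, tz, jaw
```

View pics/w0.png

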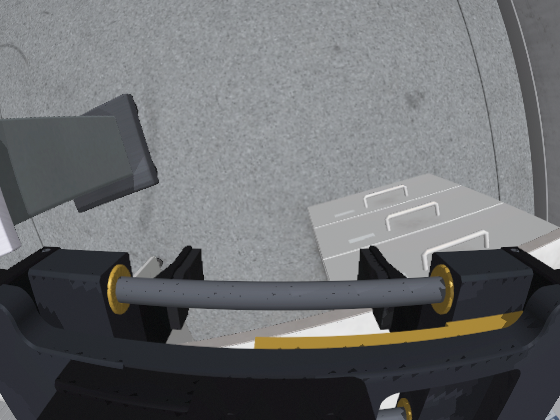

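The refusal says every row needs all seven keys. The wrist picture shows only floor and drawers, with the fingers at rows 250–330. The camera sits on the tool's +x side, so at yaw 208 it will look from the catch side.

```bash
python3 -m pendant '[{"rx":0,"ry":0,"rz":0,"tx":-25.7,"ty":-6.7,"tz":0,"jaw":87},{"rx":0,"ry":0,"rz":0,"tx":-25.7,"ty":-6.7,"tz":0,"jaw":87},{"rx":0,"ry":0,"rz":0,"tx":-25.7,"ty":-6.7,"tz":0,"jaw":87},{"rx":0,"ry":0,"rz":0,"tx":-25.7,"ty":-6.7,"tz":0,"jaw":87},{"rx":0,"ry":0,"rz":0,"tx":-25.7,"ty":-6.7,"tz":0,"jaw":87},{"rx":0,"ry":0,"rz":0,"tx":-25.7,"ty":-6.7,"tz":0,"jaw":87},{"rx":0,"ry":0,"rz":0,"tx":-25.7,"ty":-6.7,"tz":0,"jaw":87},{"rx":0,"ry":0,"rz":0,"tx":-25.7,"ty":-6.7,"tz":0,"jaw":87},{"rx":0,"ry":0,"rz":0,"tx":-25.7,"ty":-6.7,"tz":0,"jaw":87},{"rx":0,"ry":0,"rz":0,"tx":-25.7,"ty":-6.7,"tz":0,"jaw":87},{"rx":0,"ry":0,"rz":0,"tx":-25.7,"ty":-6.7,"tz":0,"jaw":87},{"rx":0,"ry":0,"rz":0,"tx":-25.7,"ty":-6.7,"tz":0,"jaw":87},{"rx":0,"ry":0,"rz":0,"tx":-25.7,"ty":-6.7,"tz":0,"jaw":87},{"rx":0,"ry":0,"rz":0,"tx":-25.7,"ty":-6.7,"tz":0,"jaw":87}]' 6
python3 -m pendant '[{"rx":0,"ry":0,"rz":-6.3,"tx":0,"ty":0,"tz":0,"jaw":60},{"rx":0,"ry":0,"rz":-6.3,"tx":0,"ty":0,"tz":0,"jaw":60},{"rx":0,"ry":0,"rz":-6.3,"tx":0,"ty":0,"tz":0,"jaw":60},{"rx":0,"ry":0,"rz":-6.3,"tx":0,"ty":0,"tz":0,"jaw":60},{"rx":0,"ry":0,"rz":-6.3,"tx":0,"ty":0,"tz":0,"jaw":60},{"rx":0,"ry":0,"rz":-6.3,"tx":0,"ty":0,"tz":0,"jaw":60},{"rx":0,"ry":0,"rz":-6.3,"tx":0,"ty":0,"tz":0,"jaw":60},{"rx":0,"ry":0,"rz":0,"tx":0,"ty":0,"tz":0,"jaw":60}]'
python3 - <<'E'
from h import *
plan([.502,.4315,.15],207.8)
c=shot('wrist','w1')
E
```

```text
time_s: 1.32
tool_pos: [0.5029, 0.4313, 0.2362]
tool_rot: [-180.0, -0.0, 163.6]
force: [0.2, 1.6, -0.8]
grip_width: 0.0869
time_s: 1.98
tool_pos: [0.5019, 0.432, 0.2361]
tool_rot: [-180.0, -0.0, -152.1]
force: [-0.3, -0.7, -0.0]
grip_width: 0.0605
t 1.9833 pos [501.9 432.  236.1] rot [-1.7999e+02 -4.0000e-02 -1.5212e+02] F [-0.3 -0.7 -0. ] w 60.5
shift first (tool) [ 0.1 -0.5 86.1]  shift after turn [ 0.2 -0.5 86.1]  turn [-0.01 -0.04  0.08]
```

View pics/w1.png

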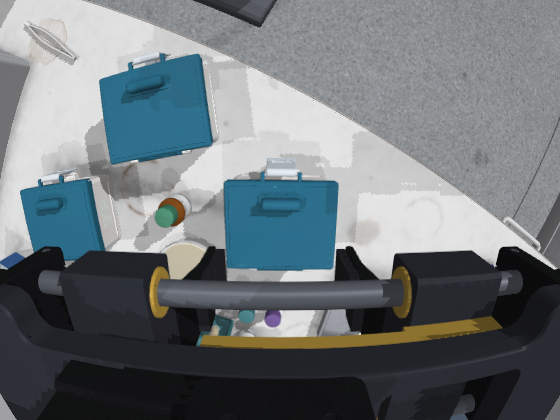

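The wrist view shows box B straight ahead (lid around (281,225), ridge (281,204), clip (281,167)). C is at (157,110) and A at (63,220). I'll refine the fits from this fisheye range picture.

```bash
cat >> h.py <<'E'
def wcloud(c):
    f=210/np.tan(np.radians(float(c['vertical_fov']))/2)
    v,u=np.mgrid[:420,:560]; dx=u-c['cx']; dy=v-c['cy']; r=np.hypot(dx,dy)+1e-9; t=r/f
    d=c['range_z']; k=np.tan(t)/r*d
    P=np.stack([dx*k,-dy*k,-d,np.ones_like(d)],-1)
    return (P@np.linalg.inv(c['world_to_cam']).T)[...,:3]
def fit(fn,zlo=.06,zhi=.09):
    c=load(fn); P=wcloud(c) if fn[0]=='w' else cloud(c)
    hsv=cv2.cvtColor(c['img'],cv2.COLOR_RGB2HSV)
    m=(hsv[...,0]>90)&(hsv[...,0]<112)&(hsv[...,1]>140)&(P[...,2]>zlo)&(P[...,2]<zhi)
    k,l,st,ce=cv2.connectedComponentsWithStats(m.astype(np.uint8))
    for i in range(1,k):
        if st[i,4]<600: continue
        Q=P[l==i]; r=cv2.minAreaRect((Q[:,:2]*1000).astype(np.float32))
        g=Q[Q[:,2]>np.median(Q[:,2])+0.006]
        gr=cv2.minAreaRect((g[:,:2]*1000).astype(np.float32)) if len(g)>5 else None
        print(ce[i].round(),st[i,4],'lid',np.round(r[0],1),np.round(r[1],1),round(r[2],1),'z',np.median(Q[:,2]).round(4),'grip',gr and [np.round(x,1) for x in gr])
E
python3 - <<'E'
from h import *
fit('w1')
c=load('w1');P=wcloud(c)
a=c['img'][140:280,200:360,::-1]; cv2.imwrite('pics/w1c.png',cv2.resize(a,(686,600),interpolation=3))
B=np.array([.5018,.4315]);
E
```

```text
[156. 110.] 9421 lid [477.1 268.8] [106.6 115.7] 34.6 z 0.0694 grip [array([457.9, 255.6]), array([12.8, 39.5]), np.float64(34.4)]
[280. 224.] 9707 lid [524.5 442.4] [105.  114.2] 27.1 z 0.0692 grip [array([503.5, 432.1]), array([11.2, 39.1]), np.float64(27.9)]
[ 62. 217.] 4809 lid [649.5 200. ] [105.1 116.5] 31.7 z 0.0693 grip [array([631.1, 188. ]), array([11.7, 39. ]), np.float64(31.4)]
```

View pics/w1c.png

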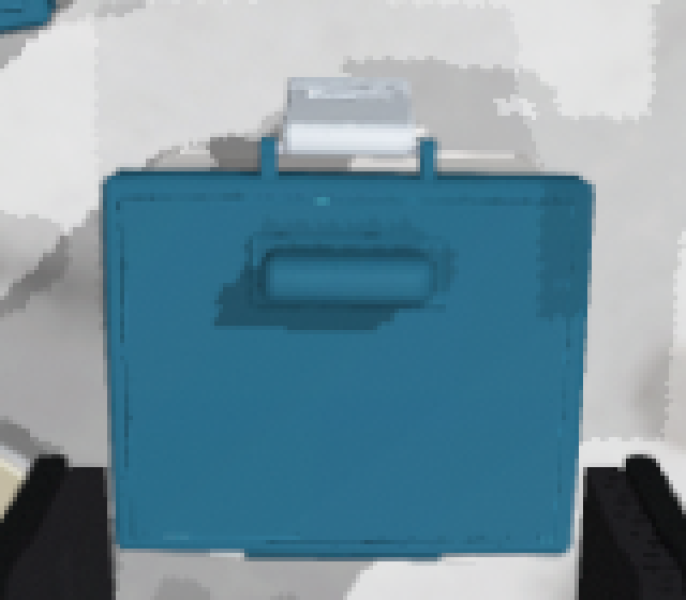

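The three cameras agree to about 2 mm on B's grip, (503,432). I'll go down to TCP z ≈ 85, which puts the tips at 71, and pinch at 6 N.

```bash
python3 -m pendant '[{"rx":0,"ry":0,"rz":0,"tx":-0.8,"ty":0,"tz":20,"jaw":60},{"rx":0,"ry":0,"rz":0,"tx":0,"ty":0,"tz":25,"jaw":60},{"rx":0,"ry":0,"rz":0,"tx":0,"ty":0,"tz":25,"jaw":60},{"rx":0,"ry":0,"rz":0,"tx":0,"ty":0,"tz":25,"jaw":60},{"rx":0,"ry":0,"rz":0,"tx":0,"ty":0,"tz":25,"jaw":60},{"rx":0,"ry":0,"rz":0,"tx":0,"ty":0,"tz":15,"jaw":60},{"rx":0,"ry":0,"rz":0,"tx":0,"ty":0,"tz":10,"jaw":60},{"rx":0,"ry":0,"rz":0,"tx":0,"ty":0,"tz":6,"jaw":60},{"rx":0,"ry":0,"rz":0,"tx":0,"ty":0,"tz":0,"jaw":60}]' 6
python3 - <<'E'
from h import *
plan([.5028,.432,.085],207.8)
E
python3 -m pendant '[{"rx":0,"ry":0,"rz":0,"tx":0,"ty":0,"tz":0,"jaw":50},{"rx":0,"ry":0,"rz":0,"tx":0,"ty":0,"tz":0,"jaw":44},{"rx":0,"ry":0,"rz":0,"tx":0,"ty":0,"tz":0,"jaw":38},{"rx":0,"ry":0,"rz":0,"tx":0,"ty":0,"tz":0,"jaw":36},{"rx":0,"ry":0,"rz":0,"tx":0,"ty":0,"tz":0,"jaw":36},{"rx":0,"ry":0,"rz":0,"tx":0,"ty":0,"tz":0,"jaw":36}]'
```

```text
time_s: 2.78
tool_pos: [0.5023, 0.4322, 0.0845]
tool_rot: [-180.0, -0.1, -152.3]
force: [-0.8, 0.2, -0.7]
grip_width: 0.0602
t 2.7833 pos [502.3 432.2  84.5] rot [-1.7997e+02 -1.0000e-01 -1.5234e+02] F [-0.83  0.2  -0.67] w 60.2
shift first (tool) [-0.3 -0.5 -0.5]  shift after turn [-0.3 -0.5 -0.5]  turn [-0.03 -0.1  -0.14]
time_s: 3.28
tool_pos: [0.5032, 0.433, 0.0864]
tool_rot: [180.0, 0.1, -152.3]
force: [-0.0, 0.4, 1.0]
grip_width: 0.0398
```

It has gripped at 39.8 mm. Now a gentle tug, in small steps.

```bash
python3 -m pendant '[{"rx":0,"ry":0,"rz":0,"tx":0,"ty":0,"tz":-0.7,"jaw":36},{"rx":0,"ry":0,"rz":0,"tx":0,"ty":0,"tz":-0.7,"jaw":36},{"rx":0,"ry":0,"rz":0,"tx":0,"ty":0,"tz":0,"jaw":36}]' 
python3 -m pendant '[{"rx":0,"ry":0,"rz":0,"tx":0,"ty":0,"tz":-0.7,"jaw":36},{"rx":0,"ry":0,"rz":0,"tx":0,"ty":0,"tz":-0.7,"jaw":36},{"rx":0,"ry":0,"rz":0,"tx":0,"ty":0,"tz":0,"jaw":36}]'
```

```text
time_s: 3.53
tool_pos: [0.5032, 0.433, 0.0871]
tool_rot: [180.0, 0.1, -152.3]
force: [2.5, 2.9, -1.9]
grip_width: 0.0393
time_s: 3.78
tool_pos: [0.5034, 0.4331, 0.0886]
tool_rot: [180.0, 0.1, -152.3]
force: [3.4, 4.4, -2.8]
grip_width: 0.0397
```

```bash
python3 -m pendant '[{"rx":0,"ry":0,"rz":0,"tx":-0.4,"ty":0,"tz":-0.7,"jaw":36},{"rx":0,"ry":0,"rz":0,"tx":-0.4,"ty":0,"tz":-0.7,"jaw":36},{"rx":0,"ry":0,"rz":0,"tx":0,"ty":0,"tz":0,"jaw":36}]'
python3 - <<'E'
from h import *
plan([.5028,.432,.085],207.8)
shot('wrist','w2');fit('w2')
c=load('w2');a=c['img'][140:280,200:360,::-1]; cv2.imwrite('pics/w2c.png',cv2.resize(a,(686,600),interpolation=3))
E
```

```text
time_s: 4.03
tool_pos: [0.5037, 0.4332, 0.09]
tool_rot: [180.0, 0.0, -152.3]
force: [3.6, 2.3, -2.2]
grip_width: 0.0397
t 4.0333 pos [503.7 433.2  90. ] rot [ 1.7999e+02  4.0000e-02 -1.5227e+02] F [ 3.62  2.34 -2.16] w 39.7
shift first (tool) [ 1.3 -0.7  5. ]  shift after turn [ 1.3 -0.7  5. ]  turn [ 0.01  0.04 -0.07]
[ 80. 101.] 22107 lid [477.3 268.7] [107.5 116.5] 35.1 z 0.0693 grip [array([458.8, 255.6]), array([12.2, 41. ]), np.float64(36.2)]
[280. 244.] 9499 lid [496.4 428. ] [ 42.9 114.5] 27.3 z 0.0728 grip [array([502.1, 430.8]), array([17.4, 57.6]), np.float64(27.7)]
[280. 323.] 2323 lid [542.5 452.2] [21.5 73.2] 27.2 z 0.0708 grip None
```

View pics/w2c.png

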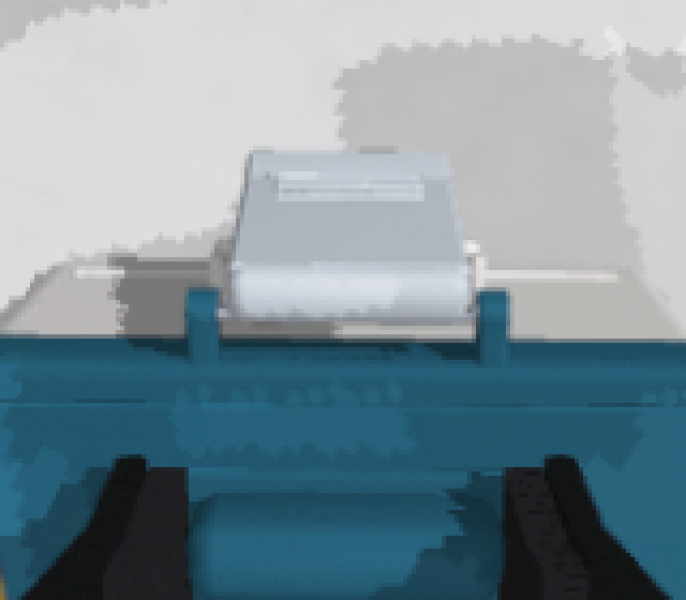

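The lid rises freely: the front measured about 3.5–4 mm higher at only 2–3 N, well under the tip force, so B is not hooked. I'll give it a little more travel to be sure, then lower it.

```bash
python3 -m pendant '[{"rx":0,"ry":0,"rz":0,"tx":-0.5,"ty":0,"tz":-1,"jaw":36},{"rx":0,"ry":0,"rz":0,"tx":-0.5,"ty":0,"tz":-1,"jaw":36},{"rx":0,"ry":0,"rz":0,"tx":0,"ty":0,"tz":0,"jaw":36},{"rx":0,"ry":0,"rz":0,"tx":0,"ty":0,"tz":0,"jaw":36}]'
python3 - <<'E'
from h import *
shot('wrist','w3');fit('w3')
E
python3 -m pendant '[{"rx":0,"ry":0,"rz":0,"tx":0.3,"ty":0,"tz":1.2,"jaw":36},{"rx":0,"ry":0,"rz":0,"tx":0.3,"ty":0,"tz":1.2,"jaw":36},{"rx":0,"ry":0,"rz":0,"tx":0.3,"ty":0,"tz":1.2,"jaw":36},{"rx":0,"ry":0,"rz":0,"tx":0.3,"ty":0,"tz":1.2,"jaw":36},{"rx":0,"ry":0,"rz":0,"tx":0.2,"ty":0,"tz":0.7,"jaw":36},{"rx":0,"ry":0,"rz":0,"tx":0,"ty":0,"tz":0,"jaw":36}]'
```

```text
time_s: 4.42
tool_pos: [0.504, 0.4334, 0.0918]
tool_rot: [180.0, -0.0, -152.3]
force: [2.4, 2.3, -2.8]
grip_width: 0.04
[ 82. 101.] 21813 lid [477.3 268.4] [107.5 116.9] 35.2 z 0.0693 grip [array([458.4, 256. ]), array([12.7, 40.2]), np.float64(36.6)]
[280. 244.] 9540 lid [496.5 428.4] [ 43.2 115. ] 27.7 z 0.0748 grip [array([502.7, 431.1]), array([17.5, 57.7]), np.float64(27.7)]
[280. 323.] 2322 lid [543.7 452.6] [22.6 73.9] 27.9 z 0.0714 grip None
time_s: 4.97
tool_pos: [0.5028, 0.4327, 0.0866]
tool_rot: [180.0, -0.0, -152.3]
force: [-0.9, 0.1, 2.4]
grip_width: 0.0399
```

B rose about 5.6 mm at under 3 N, so it is unhooked. It is lowered again, so I'll release it, back up and measure its clip.

```bash
python3 -m pendant '[{"rx":0,"ry":0,"rz":0,"tx":0,"ty":0,"tz":0,"jaw":50},{"rx":0,"ry":0,"rz":0,"tx":0,"ty":0,"tz":0,"jaw":60},{"rx":0,"ry":0,"rz":0,"tx":0,"ty":0,"tz":-10,"jaw":60},{"rx":0,"ry":0,"rz":0,"tx":8,"ty":0,"tz":-15,"jaw":60},{"rx":0,"ry":0,"rz":0,"tx":20,"ty":0,"tz":-20,"jaw":40},{"rx":0,"ry":0,"rz":0,"tx":20,"ty":0,"tz":-20,"jaw":20},{"rx":0,"ry":0,"rz":0,"tx":20,"ty":0,"tz":0,"jaw":0},{"rx":0,"ry":0,"rz":0,"tx":10,"ty":0,"tz":0,"jaw":0},{"rx":0,"ry":0,"rz":0,"tx":0,"ty":0,"tz":0,"jaw":0}]'
python3 - <<'E'
from h import *
plan([.5028,.432,.085],207.8)
c=shot('wrist','w4');fit('w4')
P=wcloud(c); a=np.radians(27.7); bx=np.array([np.cos(a),np.sin(a)]); by=np.array([-bx[1],bx[0]])
ctr=np.array([.5028,.432])+.026*bx
X=(P[...,:2]-ctr)@bx*1000; Y=(P[...,:2]-ctr)@by*1000; Z=P[...,2]*1000
m=(abs(Y)<15)&(X<-46)&(X>-75)&(Z>8)&(Z<80)
for z in range(8,80,4):
    k=m&(Z>=z)&(Z<z+4)
    if k.sum()>3: print(z,k.sum(),'x',np.percentile(X[k],[5,50,95]).round(1),'y',np.percentile(Y[k],[2,98]).round(1))
cv2.imwrite('pics/w4c.png',c['img'][:,:,::-1])
E
```

```text
time_s: 5.72
tool_pos: [0.4324, 0.3958, 0.1518]
tool_rot: [180.0, -0.0, -152.2]
force: [0.2, -0.0, -0.2]
grip_width: 0.0347
t 5.7167 pos [432.4 395.8 151.8] rot [ 1.8000e+02 -4.0000e-02 -1.5222e+02] F [ 0.23 -0.02 -0.2 ] w 34.7
shift first (tool) [-79.2  -0.7  66.8]  shift after turn [-79.2  -0.8  66.8]  turn [ 0.   -0.04 -0.02]
[126. 199.] 13568 lid [476.2 268.1] [105.3 116. ] 35.2 z 0.0694 grip [array([457.9, 255.4]), array([12.5, 40.3]), np.float64(34.8)]
[280. 323.] 2049 lid [509.9 434.8] [29.3 89.7] 27.9 z 0.0703 grip [array([503.6, 432. ]), array([12.1, 38.6]), np.float64(26.9)]
20 15 x [-65.6 -65.4 -64.8] y [-14.5  -3. ]
24 92 x [-65.4 -64.6 -63.4] y [-14.6  14.6]
28 83 x [-64.7 -63.5 -62.6] y [-14.4  14.5]
32 80 x [-63.7 -62.8 -61.9] y [-13.4  14.3]
36 81 x [-63.1 -62.3 -61.5] y [-14.2  13.6]
40 92 x [-62.4 -61.5 -60.9] y [-14.2  13.3]
44 84 x [-61.6 -60.9 -60.2] y [-14.6  13.8]
48 94 x [-61.1 -60.3 -59.6] y [-13.8  13.8]
52 93 x [-60.4 -59.8 -58.9] y [-14.2  14.2]
56 102 x [-59.9 -59.1 -58.5] y [-14.2  13.4]
60 94 x [-59.2 -58.6 -57.9] y [-14.7  13.8]
64 63 x [-59.  -58.3 -57.7] y [-13.8  13.6]
```

View pics/w4c.png

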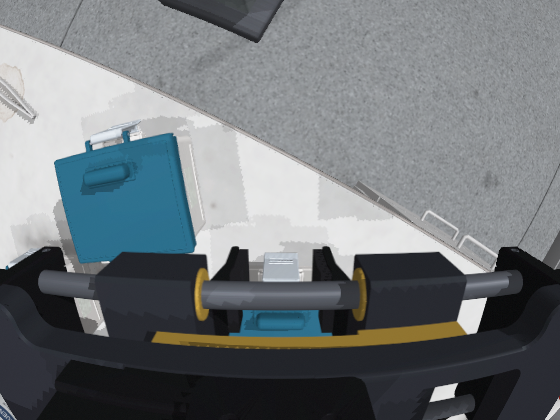

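The picture shows B's clip at (281,265) behind the fingers. In the box frame its face goes from x −58.5 at the pivot to −63.5 at z 30 and −65.4 at the bottom, so it hangs about 5 mm out. That agrees with the tug. Next I close the fingers, go down in front of it, and tilt 10° so the tip leads.

```bash
python3 -m pendant '[{"rx":0,"ry":0,"rz":0,"tx":0,"ty":0,"tz":15,"jaw":0},{"rx":0,"ry":0,"rz":0,"tx":0,"ty":0,"tz":20,"jaw":0},{"rx":0,"ry":0,"rz":0,"tx":0,"ty":0,"tz":20,"jaw":0},{"rx":0,"ry":0,"rz":0,"tx":-4,"ty":-0.8,"tz":20,"jaw":0},{"rx":0,"ry":0,"rz":0,"tx":-4,"ty":0,"tz":20,"jaw":0},{"rx":0,"ry":-5,"rz":0,"tx":-4,"ty":0,"tz":15,"jaw":0},{"rx":0,"ry":-5,"rz":0,"tx":0,"ty":0,"tz":0,"jaw":0},{"rx":0,"ry":0,"rz":0,"tx":0,"ty":0,"tz":0,"jaw":0},{"rx":0,"ry":0,"rz":0,"tx":0,"ty":0,"tz":0,"jaw":0}]' 10
cat >> h.py <<'E'
BX={'B':(.5028,.432,27.7),'C':(.4578,.2555,35.0),'A':(.6293,.188,31.7)}
def inbox(k):
    g=BX[k];a=np.radians(g[2]);bx=np.array([np.cos(a),np.sin(a)]);by=np.array([-bx[1],bx[0]])
    o=env.get_obs();d=o['tool_pos'][:2]-np.array(g[:2])
    F=o['force'];print(k,'t',round(o['time_s'],2),'box x',(d@bx*1000-26).round(1),'y',(d@by*1000).round(1),'z',(o['tool_pos'][2]*1000).round(1),'Fbox',(F[:2]@bx).round(1),(F[:2]@by).round(1),F[2].round(1),'rot',o['tool_rot'].round(1),'w',round(o['grip_width']*1000,1))
E
python3 -c "
from h import *
inbox('B')"
```

```text
time_s: 6.52
tool_pos: [0.4445, 0.4008, 0.0404]
tool_rot: [-179.9, 9.8, -152.2]
force: [1.4, 0.8, 0.3]
grip_width: 0.0004
B t 6.52 box x -92.1 y -0.5 z 40.4 Fbox 1.6 0.1 0.3 rot [-179.9    9.8 -152.2] w 0.4
```

```bash
python3 -m pendant '[{"rx":0,"ry":0,"rz":0,"tx":-6,"ty":0.5,"tz":1,"jaw":0},{"rx":0,"ry":0,"rz":0,"tx":-5,"ty":0,"tz":0.9,"jaw":0},{"rx":0,"ry":0,"rz":0,"tx":-2,"ty":0,"tz":0.4,"jaw":0},{"rx":0,"ry":0,"rz":0,"tx":0,"ty":0,"tz":0,"jaw":0},{"rx":0,"ry":0,"rz":0,"tx":0,"ty":0,"tz":0,"jaw":0}]' >/dev/null
python3 -c "
from h import *
inbox('B')"
python3 -m pendant '[{"rx":0,"ry":0,"rz":0,"tx":-1,"ty":0,"tz":0.2,"jaw":0},{"rx":0,"ry":0,"rz":0,"tx":-1,"ty":0,"tz":0.2,"jaw":0},{"rx":0,"ry":0,"rz":0,"tx":0,"ty":0,"tz":0,"jaw":0}]' >/dev/null
python3 -c "
from h import *
inbox('B')"
```

```text
B t 6.93 box x -77.2 y 0.1 z 41.6 Fbox 0.0 0.6 -0.1 rot [ 180.    10.  -152.3] w 0.5
B t 7.18 box x -76.2 y 0.1 z 41.2 Fbox -0.9 0.3 0.2 rot [-180.    10.  -152.3] w 0.5
```

```bash
for i in 1; do python3 -m pendant '[{"rx":0,"ry":0,"rz":0,"tx":-1,"ty":0,"tz":0.2,"jaw":0},{"rx":0,"ry":0,"rz":0,"tx":0,"ty":0,"tz":0,"jaw":0}]' >/dev/null
python3 -c "
from h import *
inbox('B')"; done
python3 -m pendant '[{"rx":0,"ry":0,"rz":0,"tx":-1,"ty":0,"tz":0.2,"jaw":0},{"rx":0,"ry":0,"rz":0,"tx":0,"ty":0,"tz":0,"jaw":0}]' >/dev/null
python3 -c "
from h import *
inbox('B')"
python3 -m pendant '[{"rx":0,"ry":0,"rz":0,"tx":-1,"ty":0,"tz":0.2,"jaw":0},{"rx":0,"ry":0,"rz":0,"tx":0,"ty":0,"tz":0,"jaw":0}]' >/dev/null
python3 -c "
from h import *
inbox('B')"
```

```text
B t 7.35 box x -75.7 y 0.1 z 40.9 Fbox -1.7 -0.3 0.5 rot [-180.     9.9 -152.3] w 0.6
B t 7.52 box x -75.1 y 0.1 z 40.5 Fbox -2.9 -0.1 -1.3 rot [-180.     9.9 -152.3] w 0.2
B t 7.68 box x -73.2 y 0.2 z 40.8 Fbox 1.1 0.1 -0.7 rot [-180.    10.  -152.3] w 0.4
```

The force rose to about 3 N and then dropped as the tip jumped forward, which looks like a snap. I'll press a little more to confirm it is seated, staying under 8 N.

```bash
python3 -m pendant '[{"rx":0,"ry":0,"rz":0,"tx":-1,"ty":0,"tz":0.2,"jaw":0},{"rx":0,"ry":0,"rz":0,"tx":0,"ty":0,"tz":0,"jaw":0}]' >/dev/null
python3 -c "
from h import *
inbox('B')"
python3 -m pendant '[{"rx":0,"ry":0,"rz":0,"tx":-1,"ty":0,"tz":0.2,"jaw":0},{"rx":0,"ry":0,"rz":0,"tx":0,"ty":0,"tz":0,"jaw":0}]' >/dev/null
python3 -c "
from h import *
inbox('B')"
```

```text
B t 7.85 box x -71.6 y 0.3 z 41.4 Fbox -1.0 0.5 -0.2 rot [ 180.    10.  -152.3] w 0.2
B t 8.02 box x -71.3 y 0.4 z 41.2 Fbox -3.2 -0.7 1.0 rot [ 180.    10.  -152.3] w 0.4
```

```bash
python3 -m pendant '[{"rx":0,"ry":0,"rz":0,"tx":-0.7,"ty":0,"tz":0.1,"jaw":0},{"rx":0,"ry":0,"rz":0,"tx":0,"ty":0,"tz":0,"jaw":0}]' >/dev/null
python3 -c "
from h import *
inbox('B')"
python3 -m pendant '[{"rx":0,"ry":0,"rz":0,"tx":-0.7,"ty":0,"tz":0.1,"jaw":0},{"rx":0,"ry":0,"rz":0,"tx":0,"ty":0,"tz":0,"jaw":0}]' >/dev/null
python3 -c "
from h import *
inbox('B')"
```

```text
B t 8.18 box x -71.1 y 0.3 z 40.9 Fbox -5.2 -0.9 1.7 rot [-180.     9.9 -152.3] w 0.5
B t 8.35 box x -70.9 y 0.3 z 40.7 Fbox -6.9 -0.5 2.3 rot [-180.     9.8 -152.3] w 0.2
```

There is a firm stop at TCP x −70.9, where I predicted −70.6 for a hooked face. I'll back off and look again.

```bash
python3 -m pendant '[{"rx":0,"ry":0,"rz":0,"tx":8,"ty":0,"tz":-1.4,"jaw":0},{"rx":0,"ry":0,"rz":0,"tx":20,"ty":0,"tz":-3.5,"jaw":0},{"rx":0,"ry":5,"rz":0,"tx":6,"ty":0,"tz":-1,"jaw":0},{"rx":0,"ry":5,"rz":0,"tx":0,"ty":0,"tz":-15,"jaw":0},{"rx":0,"ry":0,"rz":0,"tx":0,"ty":0,"tz":-30,"jaw":20},{"rx":0,"ry":0,"rz":0,"tx":0,"ty":0,"tz":-30,"jaw":40},{"rx":0,"ry":0,"rz":0,"tx":0,"ty":0,"tz":-30,"jaw":60},{"rx":0,"ry":0,"rz":0,"tx":0,"ty":0,"tz":0,"jaw":60}]' 6
cat >> h.py <<'E'
def clip(fn,k):
    c=load(fn);P=wcloud(c);g=BX[k];a=np.radians(g[2]);bx=np.array([np.cos(a),np.sin(a)]);by=np.array([-bx[1],bx[0]])
    ctr=np.array(g[:2])+.026*bx
    X=(P[...,:2]-ctr)@bx*1000; Y=(P[...,:2]-ctr)@by*1000; Z=P[...,2]*1000
    m=(abs(Y)<14)&(X<-46)&(X>-75)
    for z in range(20,70,8):
        q=m&(Z>=z)&(Z<z+8)
        if q.sum()>3: print(z,q.sum(),'x',np.percentile(X[q],[5,50,95]).round(1),'y',np.percentile(Y[q],[2,98]).round(1))
E
python3 -c "
from h import *
inbox('B');shot('wrist','w5');clip('w4','B');print();clip('w5','B');fit('w5')
print(np.linalg.norm(BX['C'][:2]))
plan([.4578,.2555,.2],215)"
```

```text
time_s: 9.02
tool_pos: [0.4364, 0.3985, 0.1535]
tool_rot: [179.8, 0.8, -152.3]
force: [1.2, 1.0, -0.4]
grip_width: 0.019
B t 9.02 box x -100.4 y 1.2 z 153.5 Fbox 1.5 0.4 -0.4 rot [ 179.8    0.8 -152.3] w 19.0
20 100 x [-65.5 -64.7 -63.6] y [-13.7  13.7]
28 153 x [-64.4 -63.2 -62.2] y [-13.5  13.5]
36 163 x [-63. -62. -61.] y [-13.2  13.1]
44 170 x [-61.3 -60.6 -59.8] y [-13.6  13.6]
52 183 x [-60.3 -59.5 -58.6] y [-12.9  13.2]
60 151 x [-59.2 -58.4 -57.8] y [-13.8  13.8]

20 106 x [-60.  -59.3 -58.5] y [-13.6  13.1]
28 115 x [-59.3 -58.8 -58.1] y [-13.4  13.6]
36 121 x [-59.3 -58.6 -58.1] y [-13.1  13.2]
44 127 x [-59.  -58.6 -58.1] y [-13.3  13.7]
52 194 x [-59.1 -58.3 -46.3] y [-13.3  13.4]
60 352 x [-58.7 -56.6 -52.8] y [-13.8  13.8]
[125. 193.] 13918 lid [477.  268.5] [107.3 116. ] 35.1 z 0.0694 grip [array([457.7, 255.5]), array([12.3, 39. ]), np.float64(34.9)]
[280. 324.] 1160 lid [514.2 438.1] [35.4 60.4] 27.3 z 0.0698 grip [array([503.7, 432.3]), array([11.6, 34.5]), np.float64(27.7)]
0.524271961867121
t 9.0667 pos [435.3 397.5 150.6] rot [ 179.85    0.6  -152.3 ] F [-1.08 -0.59 -0.51] w 23.6
shift first (tool) [  45.6 -136.1  -50.2]  shift after turn [  63.  -129.2  -49.4]  turn [ 0.11  0.61 -7.3 ]
```

B's clip face is now flush at −58.8 all the way down. Next is box C.

```bash
python3 -m pendant '[{"rx":0,"ry":0,"rz":0,"tx":6.6,"ty":-18.1,"tz":0,"jaw":60},{"rx":0,"ry":0,"rz":0,"tx":7.8,"ty":-23.6,"tz":0,"jaw":60},{"rx":0,"ry":0,"rz":0,"tx":7.8,"ty":-23.6,"tz":0,"jaw":60},{"rx":0,"ry":0,"rz":0,"tx":7.8,"ty":-23.6,"tz":0,"jaw":60},{"rx":0,"ry":0,"rz":0,"tx":7.8,"ty":-23.6,"tz":0,"jaw":60},{"rx":0,"ry":0,"rz":0,"tx":7.8,"ty":-23.6,"tz":0,"jaw":60},{"rx":0,"ry":0,"rz":-3.6,"tx":0,"ty":0,"tz":0,"jaw":60},{"rx":0,"ry":0,"rz":-3.7,"tx":0,"ty":0,"tz":0,"jaw":60},{"rx":0,"ry":0,"rz":0,"tx":0,"ty":0,"tz":0,"jaw":60}]' 6
python3 -c "
from h import *
plan([.4578,.2555,.085],215);inbox('C');shot('wrist','w6');fit('w6');clip('w6','C')"
```

```text
time_s: 9.82
tool_pos: [0.4556, 0.2528, 0.1455]
tool_rot: [-180.0, 0.0, -145.0]
force: [-0.4, 0.7, -0.4]
grip_width: 0.0599
t 9.8167 pos [455.6 252.8 145.5] rot [-1.7998e+02  5.0000e-02 -1.4496e+02] F [-0.43  0.73 -0.38] w 59.9
shift first (tool) [-3.3  1.  60.5]  shift after turn [-3.3  0.9 60.5]  turn [-0.02  0.05  0.04]
C t 9.82 box x -29.3 y -0.9 z 145.5 Fbox 0.1 0.8 -0.4 rot [-180.    0. -145.] w 59.9
[282. 237.] 10732 lid [462.1 257.2] [ 70.4 114.7] 35.1 z 0.0693 grip [array([457.6, 254.2]), array([11.5, 39.8]), np.float64(35.2)]
[280. 312.] 691 lid [516.4 293.7] [  8.4 106.3] 35.2 z 0.0688 grip None
20 71 x [-66.5 -65.9 -65.1] y [-13.1  12.9]
28 102 x [-65.3 -64.8 -63.8] y [-13.3  13. ]
36 150 x [-64.  -63.1 -46.1] y [-13.1  13.5]
44 83 x [-62.8 -62.4 -61.9] y [-13.3  13.5]
52 163 x [-62.3 -61.5 -48. ] y [-13.5  12.9]
60 661 x [-60.9 -56.1 -46.8] y [-13.3  13.3]
68 46 x [-58.  -47.  -46.3] y [-13.9  11.4]
```

View pics/w6.png

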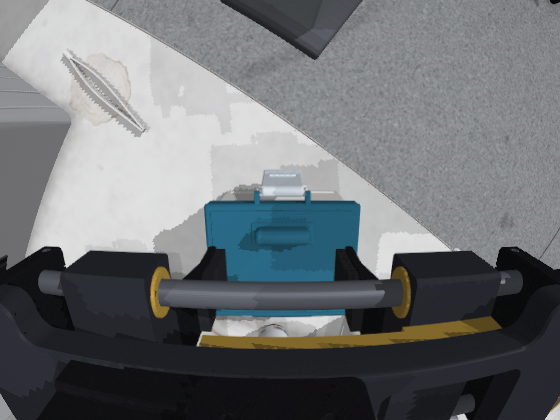

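The picture shows C's ridge at (282,233) and its clip at (283,182). The clip's slope suggests it is unhooked too. Now pinch and tug.

```bash
python3 -m pendant '[{"rx":0,"ry":0,"rz":0,"tx":-2.8,"ty":0.5,"tz":15,"jaw":60},{"rx":0,"ry":0,"rz":0,"tx":0,"ty":0,"tz":20,"jaw":60},{"rx":0,"ry":0,"rz":0,"tx":0,"ty":0,"tz":14,"jaw":60},{"rx":0,"ry":0,"rz":0,"tx":0,"ty":0,"tz":10,"jaw":60},{"rx":0,"ry":0,"rz":0,"tx":0,"ty":0,"tz":0,"jaw":60},{"rx":0,"ry":0,"rz":0,"tx":0,"ty":0,"tz":0,"jaw":50},{"rx":0,"ry":0,"rz":0,"tx":0,"ty":0,"tz":0,"jaw":44},{"rx":0,"ry":0,"rz":0,"tx":0,"ty":0,"tz":0,"jaw":38},{"rx":0,"ry":0,"rz":0,"tx":0,"ty":0,"tz":0,"jaw":36},{"rx":0,"ry":0,"rz":0,"tx":0,"ty":0,"tz":0,"jaw":36},{"rx":0,"ry":0,"rz":0,"tx":0,"ty":0,"tz":0,"jaw":36}]' 6
python3 -c "
from h import *
inbox('C');shot('wrist','w7')"
python3 -m pendant '[{"rx":0,"ry":0,"rz":0,"tx":-0.2,"ty":0,"tz":-0.7,"jaw":36},{"rx":0,"ry":0,"rz":0,"tx":-0.2,"ty":0,"tz":-0.7,"jaw":36},{"rx":0,"ry":0,"rz":0,"tx":0,"ty":0,"tz":0,"jaw":36}]' >/dev/null
python3 -c "
from h import *
inbox('C')"
```

```text
time_s: 10.78
tool_pos: [0.4579, 0.256, 0.0877]
tool_rot: [-180.0, 0.1, -145.0]
force: [0.7, 0.6, 1.7]
grip_width: 0.0396
C t 10.78 box x -25.7 y 0.3 z 87.7 Fbox 0.9 0.1 1.7 rot [-1.80e+02  1.00e-01 -1.45e+02] w 39.6
C t 11.08 box x -25.5 y 0.3 z 88.5 Fbox 1.7 0.5 -1.3 rot [-1.80e+02  1.00e-01 -1.45e+02] w 40.1
```

```bash
python3 -m pendant '[{"rx":0,"ry":0,"rz":0,"tx":-0.2,"ty":0,"tz":-0.7,"jaw":36},{"rx":0,"ry":0,"rz":0,"tx":-0.2,"ty":0,"tz":-0.7,"jaw":36},{"rx":0,"ry":0,"rz":0,"tx":0,"ty":0,"tz":0,"jaw":36}]' >/dev/null
python3 -c "
from h import *
inbox('C')"
python3 -m pendant '[{"rx":0,"ry":0,"rz":0,"tx":-0.2,"ty":0,"tz":-0.8,"jaw":36},{"rx":0,"ry":0,"rz":0,"tx":-0.3,"ty":0,"tz":-0.8,"jaw":36},{"rx":0,"ry":0,"rz":0,"tx":0,"ty":0,"tz":0,"jaw":36}]' >/dev/null
python3 -c "
from h import *
inbox('C')"
```

```text
C t 11.33 box x -25.2 y 0.3 z 89.9 Fbox 2.9 -0.1 -2.0 rot [-180.    0. -145.] w 39.8
C t 11.58 box x -24.9 y 0.3 z 91.6 Fbox 2.6 -0.9 -1.9 rot [-180.    0. -145.] w 39.8
```

Coming up freely at about 2 N. A bit more travel with a picture, then lower it.

```bash
python3 -m pendant '[{"rx":0,"ry":0,"rz":0,"tx":-0.3,"ty":0,"tz":-1,"jaw":36},{"rx":0,"ry":0,"rz":0,"tx":-0.3,"ty":0,"tz":-1,"jaw":36},{"rx":0,"ry":0,"rz":0,"tx":0,"ty":0,"tz":0,"jaw":36},{"rx":0,"ry":0,"rz":0,"tx":0,"ty":0,"tz":0,"jaw":36}]' >/dev/null
python3 -c "
from h import *
inbox('C');shot('wrist','w8');fit('w7');fit('w8')"
python3 -m pendant '[{"rx":0,"ry":0,"rz":0,"tx":0.3,"ty":0,"tz":1.2,"jaw":36},{"rx":0,"ry":0,"rz":0,"tx":0.3,"ty":0,"tz":1.2,"jaw":36},{"rx":0,"ry":0,"rz":0,"tx":0.3,"ty":0,"tz":1.2,"jaw":36},{"rx":0,"ry":0,"rz":0,"tx":0.3,"ty":0,"tz":1.2,"jaw":36},{"rx":0,"ry":0,"rz":0,"tx":0.2,"ty":0,"tz":1,"jaw":36},{"rx":0,"ry":0,"rz":0,"tx":0,"ty":0,"tz":0,"jaw":36}]'
```

```text
C t 11.92 box x -24.4 y 0.3 z 93.5 Fbox 1.8 -0.0 -1.7 rot [-180.    0. -145.] w 40.0
[280. 244.] 9674 lid [451.2 249.6] [ 43.8 114.3] 35.0 z 0.069 grip [array([455.9, 253. ]), array([16.2, 58.2]), np.float64(35.0)]
[280. 323.] 2312 lid [493.6 279.3] [20.9 72.7] 34.8 z 0.0693 grip None
[280. 243.] 10108 lid [452.2 250. ] [ 45.7 114.7] 35.3 z 0.0754 grip [array([457.3, 253.7]), array([16.8, 57.7]), np.float64(35.0)]
[280. 323.] 2325 lid [496.8 281.4] [22.7 74.9] 34.7 z 0.0714 grip None
time_s: 12.47
tool_pos: [0.4576, 0.2557, 0.0878]
tool_rot: [180.0, -0.0, -145.0]
force: [0.3, -0.6, 2.8]
grip_width: 0.0397
```

C came up 6.4 mm, so it is also unhooked, and it is lowered again. Release, then move to its clip.

```bash
python3 -m pendant '[{"rx":0,"ry":0,"rz":0,"tx":0,"ty":0,"tz":0,"jaw":50},{"rx":0,"ry":0,"rz":0,"tx":0,"ty":0,"tz":0,"jaw":60},{"rx":0,"ry":0,"rz":0,"tx":0,"ty":0,"tz":-10,"jaw":60},{"rx":0,"ry":0,"rz":0,"tx":8,"ty":0,"tz":-15,"jaw":60},{"rx":0,"ry":0,"rz":0,"tx":20,"ty":0,"tz":-20,"jaw":40},{"rx":0,"ry":0,"rz":0,"tx":20,"ty":0,"tz":-20,"jaw":20},{"rx":0,"ry":0,"rz":0,"tx":20,"ty":0,"tz":0,"jaw":0},{"rx":0,"ry":0,"rz":0,"tx":10,"ty":0,"tz":0,"jaw":0},{"rx":0,"ry":0,"rz":0,"tx":0,"ty":0,"tz":0,"jaw":0},{"rx":0,"ry":0,"rz":0,"tx":0,"ty":0,"tz":0,"jaw":0}]' >/dev/null
python3 -c "
from h import *
inbox('C');shot('wrist','w9');fit('w9');clip('w9','C');print(env.get_obs()['qpos'].round(1))"
```

```text
C t 13.3 box x -103.8 y 0.4 z 152.6 Fbox 0.6 0.1 -0.1 rot [ 180.    0. -145.] w 27.9
[280. 324.] 1633 lid [465.1 259.2] [32.2 75.8] 34.9 z 0.0705 grip [array([457.3, 253.9]), array([13.5, 39.3]), np.float64(34.7)]
20 103 x [-67.3 -66.6 -65.5] y [-13.1  13.4]
28 150 x [-66.  -64.9 -64. ] y [-13.7  13.3]
36 158 x [-64.6 -63.7 -62.8] y [-13.3  13.6]
44 171 x [-63.2 -62.4 -61.5] y [-13.2  13.3]
52 176 x [-62.  -61.4 -60.4] y [-13.5  13.1]
60 278 x [-61.  -59.5 -56.9] y [-13.2  13.5]
[-35.9  -2.8   4.2 116.9   0.2  65.9  93.2]
```

```bash
python3 -m pendant '[{"rx":0,"ry":0,"rz":0,"tx":0,"ty":0,"tz":15,"jaw":0},{"rx":0,"ry":0,"rz":0,"tx":0,"ty":0,"tz":20,"jaw":0},{"rx":0,"ry":0,"rz":0,"tx":0,"ty":0,"tz":20,"jaw":0},{"rx":0,"ry":0,"rz":0,"tx":-3,"ty":0.4,"tz":20,"jaw":0},{"rx":0,"ry":0,"rz":0,"tx":-3,"ty":0,"tz":20,"jaw":0},{"rx":0,"ry":-5,"rz":0,"tx":-3,"ty":0,"tz":15,"jaw":0},{"rx":0,"ry":-5,"rz":0,"tx":0,"ty":0,"tz":0,"jaw":0},{"rx":0,"ry":0,"rz":0,"tx":0,"ty":0,"tz":0,"jaw":0},{"rx":0,"ry":0,"rz":0,"tx":0,"ty":0,"tz":0,"jaw":0}]' 10 >/dev/null
python3 -c "
from h import *
inbox('C')"
python3 -m pendant '[{"rx":0,"ry":0,"rz":0,"tx":-6,"ty":0,"tz":1,"jaw":0},{"rx":0,"ry":0,"rz":0,"tx":-5,"ty":0,"tz":0.9,"jaw":0},{"rx":0,"ry":0,"rz":0,"tx":-2,"ty":0,"tz":0.4,"jaw":0},{"rx":0,"ry":0,"rz":0,"tx":0,"ty":0,"tz":0,"jaw":0},{"rx":0,"ry":0,"rz":0,"tx":0,"ty":0,"tz":0,"jaw":0}]' >/dev/null
python3 -c "
from h import *
inbox('C')"
```

```text
C t 14.1 box x -95.4 y 0.7 z 42.0 Fbox 1.1 -0.5 -0.1 rot [ 180.     9.8 -145. ] w 0.5
C t 14.52 box x -80.8 y 0.7 z 42.8 Fbox 0.2 -0.4 0.4 rot [-180.   10. -145.] w 0.3
```

```bash
python3 -m pendant '[{"rx":0,"ry":0,"rz":0,"tx":-1.5,"ty":0,"tz":1.2,"jaw":0},{"rx":0,"ry":0,"rz":0,"tx":-1.5,"ty":0,"tz":0.6,"jaw":0},{"rx":0,"ry":0,"rz":0,"tx":-1,"ty":0,"tz":0.2,"jaw":0},{"rx":0,"ry":0,"rz":0,"tx":0,"ty":0,"tz":0,"jaw":0}]' >/dev/null
python3 -c "
from h import *
inbox('C')"
python3 -m pendant '[{"rx":0,"ry":0,"rz":0,"tx":-1,"ty":0,"tz":0.2,"jaw":0},{"rx":0,"ry":0,"rz":0,"tx":0,"ty":0,"tz":0,"jaw":0}]' >/dev/null
python3 -c "
from h import *
inbox('C')"
python3 -m pendant '[{"rx":0,"ry":0,"rz":0,"tx":-1,"ty":0,"tz":0.2,"jaw":0},{"rx":0,"ry":0,"rz":0,"tx":0,"ty":0,"tz":0,"jaw":0}]' >/dev/null
python3 -c "
from h import *
inbox('C')"
python3 -m pendant '[{"rx":0,"ry":0,"rz":0,"tx":-1,"ty":0,"tz":0.2,"jaw":0},{"rx":0,"ry":0,"rz":0,"tx":0,"ty":0,"tz":0,"jaw":0}]' >/dev/null
python3 -c "
from h import *
inbox('C')"
```

```text
C t 14.85 box x -77.7 y 0.7 z 41.0 Fbox 0.4 0.7 0.3 rot [ 180.     9.9 -145. ] w 0.7
C t 15.02 box x -77.2 y 0.7 z 40.8 Fbox -1.8 -0.1 -0.9 rot [ 180.     9.9 -145. ] w 0.7
C t 15.18 box x -76.5 y 0.8 z 40.5 Fbox -3.0 -0.2 -1.5 rot [ 180.     9.8 -145. ] w 0.3
C t 15.35 box x -73.8 y 0.7 z 41.3 Fbox 0.8 -0.4 -0.4 rot [-180.    10.1 -145. ] w 0.5
```

Snapped, as on B. I'll press to a firm seat.

```bash
python3 -m pendant '[{"rx":0,"ry":0,"rz":0,"tx":-1,"ty":0,"tz":0.2,"jaw":0},{"rx":0,"ry":0,"rz":0,"tx":0,"ty":0,"tz":0,"jaw":0}]' >/dev/null
python3 -c "
from h import *
inbox('C')"
python3 -m pendant '[{"rx":0,"ry":0,"rz":0,"tx":-1,"ty":0,"tz":0.2,"jaw":0},{"rx":0,"ry":0,"rz":0,"tx":0,"ty":0,"tz":0,"jaw":0}]' >/dev/null
python3 -c "
from h import *
inbox('C')"
python3 -m pendant '[{"rx":0,"ry":0,"rz":0,"tx":-0.7,"ty":0,"tz":0.1,"jaw":0},{"rx":0,"ry":0,"rz":0,"tx":0,"ty":0,"tz":0,"jaw":0}]' >/dev/null
python3 -c "
from h import *
inbox('C')"
```

```text
C t 15.52 box x -73.0 y 0.7 z 41.4 Fbox -3.2 -0.1 -0.7 rot [-180.   10. -145.] w 0.3
C t 15.68 box x -72.7 y 0.7 z 41.1 Fbox -4.4 0.2 2.3 rot [ 180.     9.9 -145. ] w 0.6
C t 15.85 box x -72.5 y 0.7 z 40.8 Fbox -6.5 -0.3 2.5 rot [ 180.     9.9 -145. ] w 0.7
```

There is a firm stop at −72.5, against −72.4 predicted for this box's measured offset. Back off and check, then on to A.

```bash
python3 -m pendant '[{"rx":0,"ry":0,"rz":0,"tx":8,"ty":0,"tz":-1.4,"jaw":0},{"rx":0,"ry":0,"rz":0,"tx":20,"ty":0,"tz":-3.5,"jaw":0},{"rx":0,"ry":5,"rz":0,"tx":6,"ty":0,"tz":-1,"jaw":0},{"rx":0,"ry":5,"rz":0,"tx":0,"ty":0,"tz":-15,"jaw":0},{"rx":0,"ry":0,"rz":0,"tx":0,"ty":0,"tz":-30,"jaw":0},{"rx":0,"ry":0,"rz":0,"tx":0,"ty":0,"tz":-30,"jaw":0},{"rx":0,"ry":0,"rz":0,"tx":0,"ty":0,"tz":-30,"jaw":20},{"rx":0,"ry":0,"rz":0,"tx":0,"ty":0,"tz":0,"jaw":60}]' 6 >/dev/null
python3 -c "
from h import *
inbox('C');shot('wrist','w10');clip('w10','C')
shot('top','top1');fit('top0',.055);print();fit('top1',.055)
plan([.6285,.187,.15],211.7)"
```

```text
C t 16.52 box x -102.0 y 0.4 z 152.7 Fbox 1.3 -0.5 -0.2 rot [-180.     0.8 -145. ] w 7.7
20 52 x [-61.7 -61.1 -60.3] y [-6.7  5.3]
28 57 x [-61.3 -60.6 -60.1] y [-6.6  5.1]
36 50 x [-61.2 -60.4 -59.9] y [-6.4  5. ]
44 54 x [-60.7 -60.4 -59.9] y [-6.3  4.8]
52 74 x [-60.5 -60.2 -48. ] y [-6.2  4.8]
60 143 x [-60.4 -58.  -53.9] y [-6.   4.6]
[304. 164.] 2220 lid [648.9 201.3] [106.8 114.7] 32.1 z 0.0673 grip [array([628.5, 189.2]), array([11.6, 38.1]), np.float64(32.0)]
[196. 223.] 2150 lid [523.6 443.3] [106.8 114.7] 27.6 z 0.0677 grip [array([503., 433.]), array([12. , 38.8]), np.float64(27.6)]
[275. 243.] 2219 lid [476.  270.1] [105. 114.] 35.0 z 0.0678 grip [array([456.5, 256.2]), array([11.8, 39.1]), np.float64(36.0)]

[304. 164.] 2193 lid [650.1 201.9] [104.1 114.8] 31.5 z 0.0673 grip [array([628.5, 189.2]), array([11.3, 38. ]), np.float64(31.9)]
[196. 223.] 2226 lid [523.4 444.1] [106.8 115.6] 27.1 z 0.0675 grip [array([502.8, 433.3]), array([11.7, 38.5]), np.float64(27.3)]
[275. 243.] 2198 lid [476.1 270. ] [104.8 114. ] 35.2 z 0.0676 grip [array([456.4, 256.2]), array([11.7, 39.2]), np.float64(35.3)]
t 16.6167 pos [392.5 210.6 147.9] rot [-180.      0.37 -144.97] F [-0.17  0.52 -0.73] w 14.6
shift first (tool) [-179.7 -154.8   -0.9]  shift after turn [-188.4 -144.1   -2.1]  turn [0.01 0.37 3.33]
```

C's clip is flush and no box has moved (top-view fits match within 1 mm). The centrifuge stands near A, so I'll check clearance before going over.

```bash
python3 -c "
from h import *
P=np.concatenate([cloud(load('top0')).reshape(-1,3),cloud(load('scene0')).reshape(-1,3)])
a=np.radians(31.7);bx=np.array([np.cos(a),np.sin(a)]);by=np.array([-bx[1],bx[0]])
d=P[:,:2]-np.array([.6285,.187]);X=d@bx*1000;Y=d@by*1000
m=(P[:,2]>.09)&(abs(X)<120)&(abs(Y)<190)
for y in range(-190,190,20):
    q=m&(Y>=y)&(Y<y+20)
    if q.sum(): print(y,q.sum(),'X',X[q].min().round(),X[q].max().round(),'zmax',P[q,2].max().round(3))
"
```

```text
-190 2101 X -120.0 63.0 zmax 0.274
-170 1772 X -120.0 32.0 zmax 0.274
-150 1400 X -120.0 -1.0 zmax 0.274
-130 1051 X -120.0 -33.0 zmax 0.272
-110 660 X -120.0 -65.0 zmax 0.235
-90 216 X -120.0 -96.0 zmax 0.234
90 909 X -55.0 -55.0 zmax 0.931
```

Clearance is fine: the nearest centrifuge corner stays over 35 mm from the gripper body along this path.

```bash
python3 -m pendant '[{"rx":0,"ry":0,"rz":0,"tx":-10,"ty":-8.8,"tz":0,"jaw":60},{"rx":0,"ry":0,"rz":0,"tx":-20,"ty":-17,"tz":0,"jaw":60},{"rx":0,"ry":0,"rz":0,"tx":-20,"ty":-17,"tz":0,"jaw":60},{"rx":0,"ry":0,"rz":0,"tx":-20,"ty":-17,"tz":0,"jaw":60},{"rx":0,"ry":0,"rz":0,"tx":-20,"ty":-17,"tz":0,"jaw":60},{"rx":0,"ry":0,"rz":0,"tx":-20,"ty":-17,"tz":0,"jaw":60},{"rx":0,"ry":0,"rz":0,"tx":-20,"ty":-17,"tz":0,"jaw":60},{"rx":0,"ry":0,"rz":0,"tx":-20,"ty":-17,"tz":0,"jaw":60},{"rx":0,"ry":0,"rz":0,"tx":-20,"ty":-17,"tz":0,"jaw":60},{"rx":0,"ry":0,"rz":0,"tx":-10,"ty":-10,"tz":0,"jaw":60},{"rx":0,"ry":0.2,"rz":3.3,"tx":0,"ty":0,"tz":0,"jaw":60},{"rx":0,"ry":0,"rz":0,"tx":0,"ty":0,"tz":0,"jaw":60}]' 6 >/dev/null
python3 -c "
from h import *
inbox('A');shot('wrist','w11');fit('w11');clip('w11','A')
plan([.6293,.188,.086],211.7)"
```

```text
A t 17.62 box x -29.0 y -2.3 z 143.4 Fbox -0.7 -0.1 0.1 rot [-179.9   -0.3 -148.5] w 60.2
[464. 127.] 14392 lid [477.7 267.7] [107. 117.] 35.0 z 0.0688 grip [array([458.9, 253.7]), array([12.5, 39.3]), np.float64(35.3)]
[282. 239.] 10355 lid [634.1 188.9] [ 67.4 115. ] 31.5 z 0.069 grip [array([631. , 186.6]), array([12.5, 38.9]), np.float64(34.1)]
[541. 242.] 1486 lid [505.3 410.8] [41.6 82.2] 9.0 z 0.0685 grip [array([510.9, 419.2]), array([12. , 14.8]), np.float64(29.0)]
[279. 314.] 1147 lid [691.6 222. ] [ 14.1 106.8] 31.3 z 0.0691 grip None
20 44 x [-59.7 -59.4 -58.8] y [-13.8  13.5]
28 57 x [-59.7 -59.5 -58.5] y [-13.4  12.2]
36 64 x [-59.5 -59.2 -58.9] y [-12.6  11.6]
44 64 x [-59.4 -59.1 -58.9] y [-13.5  12.7]
52 99 x [-59.4 -59.  -46.5] y [-13.3  13.3]
60 570 x [-59.  -55.1 -46.4] y [-13.8  13.3]
t 17.6667 pos [627.2 185.1 143.8] rot [-179.98   -0.34 -148.26] F [1.   0.9  0.75] w 59.9
shift first (tool) [-3.7  1.4 57.8]  shift after turn [-3.3  1.4 57.8]  turn [-0.02 -0.34  0.04]
```

View pics/w11.png

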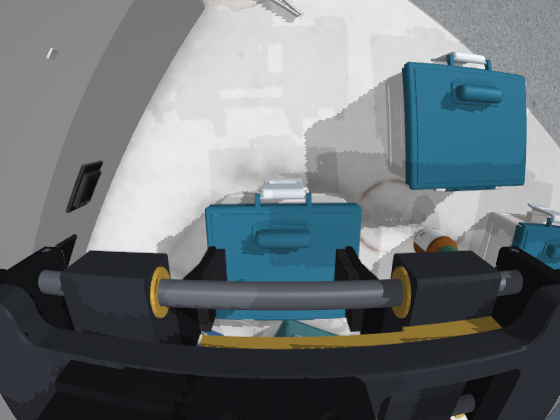

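A's clip (282,188) is flush, so A looks hooked. I'll tug it anyway, with force steps kept below the 12 N tip limit.

```bash
python3 -m pendant '[{"rx":0,"ry":-0.3,"rz":0,"tx":-3.6,"ty":1,"tz":15,"jaw":60},{"rx":0,"ry":0,"rz":0,"tx":0,"ty":0,"tz":20,"jaw":60},{"rx":0,"ry":0,"rz":0,"tx":0,"ty":0,"tz":14,"jaw":60},{"rx":0,"ry":0,"rz":0,"tx":0,"ty":0,"tz":8,"jaw":60},{"rx":0,"ry":0,"rz":0,"tx":0,"ty":0,"tz":0,"jaw":60},{"rx":0,"ry":0,"rz":0,"tx":0,"ty":0,"tz":0,"jaw":50},{"rx":0,"ry":0,"rz":0,"tx":0,"ty":0,"tz":0,"jaw":44},{"rx":0,"ry":0,"rz":0,"tx":0,"ty":0,"tz":0,"jaw":38},{"rx":0,"ry":0,"rz":0,"tx":0,"ty":0,"tz":0,"jaw":36},{"rx":0,"ry":0,"rz":0,"tx":0,"ty":0,"tz":0,"jaw":36},{"rx":0,"ry":0,"rz":0,"tx":0,"ty":0,"tz":0,"jaw":36}]' 6 >/dev/null
python3 -c "
from h import *
inbox('A');shot('wrist','w12')"
python3 -m pendant '[{"rx":0,"ry":0,"rz":0,"tx":-0.2,"ty":0,"tz":-0.7,"jaw":36},{"rx":0,"ry":0,"rz":0,"tx":-0.1,"ty":0,"tz":-0.7,"jaw":36},{"rx":0,"ry":0,"rz":0,"tx":0,"ty":0,"tz":0,"jaw":36}]' >/dev/null
python3 -c "
from h import *
inbox('A')"
python3 -m pendant '[{"rx":0,"ry":0,"rz":0,"tx":-0.1,"ty":0,"tz":-0.7,"jaw":36},{"rx":0,"ry":0,"rz":0,"tx":0,"ty":0,"tz":0,"jaw":36}]' >/dev/null
python3 -c "
from h import *
inbox('A')"
```

```text
A t 18.58 box x -24.7 y -0.3 z 90.1 Fbox 0.7 -1.6 2.8 rot [-179.9    0.2 -148.3] w 39.9
A t 18.88 box x -24.8 y -0.3 z 90.2 Fbox 2.6 -3.2 -2.6 rot [-179.9    0.2 -148.3] w 39.6
A t 19.05 box x -24.9 y -0.1 z 90.4 Fbox 3.6 -3.4 -4.8 rot [-1.799e+02  1.000e-01 -1.483e+02] w 40.0
```

```bash
python3 -m pendant '[{"rx":0,"ry":0,"rz":0,"tx":-0.1,"ty":0,"tz":-0.7,"jaw":36},{"rx":0,"ry":0,"rz":0,"tx":0,"ty":0,"tz":0,"jaw":36}]' >/dev/null
python3 -c "
from h import *
inbox('A')"
python3 -m pendant '[{"rx":0,"ry":0,"rz":0,"tx":0,"ty":0,"tz":-0.5,"jaw":36},{"rx":0,"ry":0,"rz":0,"tx":0,"ty":0,"tz":0,"jaw":36}]' >/dev/null
python3 -c "
from h import *
inbox('A');shot('wrist','w13');fit('w12');print();fit('w13')"
```

```text
A t 19.22 box x -25.1 y -0.1 z 90.7 Fbox 3.4 -3.3 -6.4 rot [-1.800e+02  1.000e-01 -1.483e+02] w 40.3
A t 19.38 box x -25.3 y -0.0 z 90.9 Fbox 3.5 -4.0 -6.8 rot [-180.     0.  -148.3] w 39.7
[496. 122.] 18527 lid [480.4 263.7] [107.6 108. ] 35.9 z 0.0688 grip [array([459.1, 253.6]), array([12.3, 40. ]), np.float64(35.0)]
[281. 244.] 9660 lid [624.3 182.8] [ 45.1 114.5] 31.9 z 0.0688 grip [array([628.8, 185.7]), array([17. , 57.9]), np.float64(31.7)]
[280. 323.] 2327 lid [669.2 210.6] [21.1 73.7] 31.7 z 0.0693 grip None

[495. 123.] 18607 lid [480.  264.1] [107.5 109. ] 35.8 z 0.0688 grip [array([459. , 253.7]), array([12.5, 40.5]), np.float64(34.7)]
[280. 244.] 9577 lid [624.2 183.1] [ 44.9 114.5] 31.8 z 0.0689 grip [array([628.1, 185.7]), array([17.1, 58. ]), np.float64(32.0)]
[280. 323.] 2323 lid [668.7 210.7] [21.  74.3] 31.7 z 0.0693 grip None
```

A stayed put: the lid moved 0.1 mm at nearly 7 N, so it is hooked. I'll ease off and release, then re-tug C and B lightly to confirm they hold.

```bash
python3 -m pendant '[{"rx":0,"ry":0,"rz":0,"tx":0,"ty":0,"tz":1.3,"jaw":36},{"rx":0,"ry":0,"rz":0,"tx":0.3,"ty":0,"tz":1.2,"jaw":36},{"rx":0,"ry":0,"rz":0,"tx":0,"ty":0,"tz":0,"jaw":36},{"rx":0,"ry":0,"rz":0,"tx":0,"ty":0,"tz":0,"jaw":50},{"rx":0,"ry":0,"rz":0,"tx":0,"ty":0,"tz":0,"jaw":60},{"rx":0,"ry":0,"rz":0,"tx":0,"ty":0,"tz":0,"jaw":60},{"rx":0,"ry":0,"rz":0,"tx":0,"ty":0,"tz":-15,"jaw":60},{"rx":0,"ry":0,"rz":0,"tx":0,"ty":0,"tz":-20,"jaw":60},{"rx":0,"ry":0,"rz":0,"tx":0,"ty":0,"tz":-25,"jaw":60},{"rx":0,"ry":0,"rz":0,"tx":0,"ty":0,"tz":0,"jaw":60}]' >/dev/null
python3 -c "
from h import *
inbox('A');plan([.4578,.255,.148],215)"
```

```text
A t 20.27 box x -22.6 y 0.8 z 155.0 Fbox 1.2 -0.0 1.6 rot [-180.     0.5 -148.2] w 59.7
t 20.2667 pos [631.8 190.4 155. ] rot [-179.96    0.53 -148.22] F [1.06 0.62 1.58] w 59.7
shift first (tool) [114.  146.5   5.9]  shift after turn [105.5 152.7   7. ]  turn [-0.05  0.53 -3.22]
```

```bash
python3 -m pendant '[{"rx":0,"ry":0,"rz":0,"tx":8,"ty":10.5,"tz":0,"jaw":60},{"rx":0,"ry":0,"rz":0,"tx":14,"ty":18,"tz":0,"jaw":60},{"rx":0,"ry":0,"rz":0,"tx":14,"ty":18,"tz":0,"jaw":60},{"rx":0,"ry":0,"rz":0,"tx":14,"ty":18,"tz":0,"jaw":60},{"rx":0,"ry":0,"rz":0,"tx":14,"ty":18,"tz":0,"jaw":60},{"rx":0,"ry":0,"rz":0,"tx":14,"ty":18,"tz":0,"jaw":60},{"rx":0,"ry":0,"rz":0,"tx":14,"ty":18,"tz":0,"jaw":60},{"rx":0,"ry":0,"rz":0,"tx":14,"ty":18,"tz":0,"jaw":60},{"rx":0,"ry":0,"rz":0,"tx":8,"ty":10,"tz":0,"jaw":60},{"rx":0,"ry":0,"rz":-3.2,"tx":0,"ty":0,"tz":0,"jaw":60},{"rx":0,"ry":0,"rz":0,"tx":0,"ty":0,"tz":0,"jaw":60},{"rx":0,"ry":0,"rz":0,"tx":0,"ty":0,"tz":0,"jaw":60}]' >/dev/null
python3 -c "
from h import *
inbox('C');plan([.4578,.255,.087],215)"
```

```text
C t 21.27 box x -28.8 y -0.6 z 149.7 Fbox 0.1 -0.3 0.6 rot [-1.800e+02  1.000e-01 -1.451e+02] w 60.2
t 21.2667 pos [455.8 253.4 149.7] rot [-1.7998e+02  1.2000e-01 -1.4515e+02] F [ 0.26 -0.19  0.58] w 60.2
shift first (tool) [-2.4  0.2 62.7]  shift after turn [-2.5  0.2 62.7]  turn [-0.02  0.12 -0.15]
```

```bash
python3 -m pendant '[{"rx":0,"ry":0,"rz":0,"tx":-2,"ty":0.2,"tz":15,"jaw":60},{"rx":0,"ry":0,"rz":0,"tx":0,"ty":0,"tz":20,"jaw":60},{"rx":0,"ry":0,"rz":0,"tx":0,"ty":0,"tz":16,"jaw":60},{"rx":0,"ry":0,"rz":0,"tx":0,"ty":0,"tz":11,"jaw":60},{"rx":0,"ry":0,"rz":0,"tx":0,"ty":0,"tz":0,"jaw":60},{"rx":0,"ry":0,"rz":0,"tx":0,"ty":0,"tz":0,"jaw":50},{"rx":0,"ry":0,"rz":0,"tx":0,"ty":0,"tz":0,"jaw":44},{"rx":0,"ry":0,"rz":0,"tx":0,"ty":0,"tz":0,"jaw":38},{"rx":0,"ry":0,"rz":0,"tx":0,"ty":0,"tz":0,"jaw":36},{"rx":0,"ry":0,"rz":0,"tx":0,"ty":0,"tz":0,"jaw":36},{"rx":0,"ry":0,"rz":0,"tx":0,"ty":0,"tz":0,"jaw":36}]' 6 >/dev/null
python3 -c "
from h import *
inbox('C');shot('wrist','w14')"
python3 -m pendant '[{"rx":0,"ry":0,"rz":0,"tx":-0.2,"ty":0,"tz":-0.7,"jaw":36},{"rx":0,"ry":0,"rz":0,"tx":-0.1,"ty":0,"tz":-0.7,"jaw":36},{"rx":0,"ry":0,"rz":0,"tx":0,"ty":0,"tz":0,"jaw":36}]' >/dev/null
python3 -c "
from h import *
inbox('C')"
python3 -m pendant '[{"rx":0,"ry":0,"rz":0,"tx":-0.1,"ty":0,"tz":-0.7,"jaw":36},{"rx":0,"ry":0,"rz":0,"tx":0,"ty":0,"tz":0,"jaw":36}]' >/dev/null
python3 -c "
from h import *
inbox('C')"
python3 -m pendant '[{"rx":0,"ry":0,"rz":0,"tx":0,"ty":0,"tz":-0.6,"jaw":36},{"rx":0,"ry":0,"rz":0,"tx":0,"ty":0,"tz":0,"jaw":36}]' >/dev/null
python3 -c "
from h import *
inbox('C');shot('wrist','w15');fit('w14');print();fit('w15')"
```

```text
C t 22.18 box x -26.1 y 0.3 z 88.6 Fbox 0.3 1.6 3.0 rot [ 180.     0.2 -145.1] w 39.3
C t 22.48 box x -26.1 y 0.2 z 88.8 Fbox 2.6 3.2 -3.3 rot [ 180.     0.2 -145.1] w 39.7
C t 22.65 box x -26.3 y 0.2 z 89.2 Fbox 3.3 3.0 -6.5 rot [ 1.80e+02  1.00e-01 -1.45e+02] w 39.9
C t 22.82 box x -26.7 y 0.2 z 89.6 Fbox 3.1 4.0 -7.2 rot [ 1.800e+02  1.000e-01 -1.451e+02] w 40.0
[280. 244.] 9605 lid [451.2 249.7] [ 44.3 115.1] 35.0 z 0.0688 grip [array([456.2, 253. ]), array([17.6, 58.2]), np.float64(35.3)]
[280. 323.] 2315 lid [494.  279.5] [21.1 73.2] 34.4 z 0.0692 grip None

[280. 244.] 9450 lid [451.2 249.5] [ 44.4 114.3] 35.3 z 0.0689 grip [array([455.6, 252.7]), array([17.2, 58. ]), np.float64(35.0)]
[280. 323.] 2316 lid [493.8 279.4] [21.2 73.7] 34.8 z 0.0693 grip None
```

C now holds at 7 N with 0.1 mm of rise. Release it and go to B.

```bash
python3 -m pendant '[{"rx":0,"ry":0,"rz":0,"tx":0,"ty":0,"tz":1.1,"jaw":36},{"rx":0,"ry":0,"rz":0,"tx":0.3,"ty":0,"tz":1,"jaw":36},{"rx":0,"ry":0,"rz":0,"tx":0,"ty":0,"tz":0,"jaw":36},{"rx":0,"ry":0,"rz":0,"tx":0,"ty":0,"tz":0,"jaw":50},{"rx":0,"ry":0,"rz":0,"tx":0,"ty":0,"tz":0,"jaw":60},{"rx":0,"ry":0,"rz":0,"tx":0,"ty":0,"tz":0,"jaw":60},{"rx":0,"ry":0,"rz":0,"tx":0,"ty":0,"tz":-15,"jaw":60},{"rx":0,"ry":0,"rz":0,"tx":0,"ty":0,"tz":-20,"jaw":60},{"rx":0,"ry":0,"rz":0,"tx":0,"ty":0,"tz":-25,"jaw":60},{"rx":0,"ry":0,"rz":0,"tx":0,"ty":0,"tz":0,"jaw":60}]' >/dev/null
python3 -c "
from h import *
inbox('C');plan([.5028,.432,.148],207.7)"
```

```text
C t 23.7 box x -24.3 y -1.5 z 152.6 Fbox 1.1 0.2 0.3 rot [-179.9    0.5 -145.1] w 59.7
t 23.7 pos [460.1 255.2 152.6] rot [-179.92    0.51 -145.14] F [0.82 0.78 0.26] w 59.7
shift first (tool) [-136.   120.6    5.7]  shift after turn [-120.   136.7    4.6]  turn [-0.05  0.51  7.16]
```

```bash
python3 -m pendant '[{"rx":0,"ry":0,"rz":0,"tx":-10,"ty":8.6,"tz":0,"jaw":60},{"rx":0,"ry":0,"rz":0,"tx":-19,"ty":17,"tz":0,"jaw":60},{"rx":0,"ry":0,"rz":0,"tx":-19,"ty":17,"tz":0,"jaw":60},{"rx":0,"ry":0,"rz":0,"tx":-19,"ty":17,"tz":0,"jaw":60},{"rx":0,"ry":0,"rz":0,"tx":-19,"ty":17,"tz":0,"jaw":60},{"rx":0,"ry":0,"rz":0,"tx":-19,"ty":17,"tz":0,"jaw":60},{"rx":0,"ry":0,"rz":0,"tx":-19,"ty":17,"tz":0,"jaw":60},{"rx":0,"ry":0,"rz":0,"tx":-12,"ty":10,"tz":0,"jaw":60},{"rx":0,"ry":0,"rz":3.6,"tx":0,"ty":0,"tz":0,"jaw":60},{"rx":0,"ry":0,"rz":3.6,"tx":0,"ty":0,"tz":0,"jaw":60},{"rx":0,"ry":0,"rz":0,"tx":0,"ty":0,"tz":0,"jaw":60},{"rx":0,"ry":0,"rz":0,"tx":0,"ty":0,"tz":0,"jaw":60}]' >/dev/null
python3 -c "
from h import *
inbox('B');plan([.5028,.432,.087],207.7)"
```

```text
B t 24.7 box x -29.4 y 1.2 z 146.7 Fbox -0.4 0.3 -0.8 rot [-179.9   -0.  -152.2] w 59.6
t 24.7 pos [499.2 431.5 146.7] rot [-1.7995e+02 -3.0000e-02 -1.5217e+02] F [-0.51  0.12 -0.76] w 59.6
shift first (tool) [-3.4 -1.1 59.7]  shift after turn [-3.4 -1.2 59.7]  turn [-0.05 -0.03  0.13]
```

```bash
python3 -m pendant '[{"rx":0,"ry":0,"rz":0,"tx":-3,"ty":-1,"tz":15,"jaw":60},{"rx":0,"ry":0,"rz":0,"tx":0,"ty":0,"tz":20,"jaw":60},{"rx":0,"ry":0,"rz":0,"tx":0,"ty":0,"tz":15,"jaw":60},{"rx":0,"ry":0,"rz":0,"tx":0,"ty":0,"tz":9,"jaw":60},{"rx":0,"ry":0,"rz":0,"tx":0,"ty":0,"tz":0,"jaw":60},{"rx":0,"ry":0,"rz":0,"tx":0,"ty":0,"tz":0,"jaw":50},{"rx":0,"ry":0,"rz":0,"tx":0,"ty":0,"tz":0,"jaw":44},{"rx":0,"ry":0,"rz":0,"tx":0,"ty":0,"tz":0,"jaw":38},{"rx":0,"ry":0,"rz":0,"tx":0,"ty":0,"tz":0,"jaw":36},{"rx":0,"ry":0,"rz":0,"tx":0,"ty":0,"tz":0,"jaw":36},{"rx":0,"ry":0,"rz":0,"tx":0,"ty":0,"tz":0,"jaw":36}]' 6 >/dev/null
python3 -c "
from h import *
inbox('B');shot('wrist','w16')"
python3 -m pendant '[{"rx":0,"ry":0,"rz":0,"tx":-0.2,"ty":0,"tz":-0.7,"jaw":36},{"rx":0,"ry":0,"rz":0,"tx":-0.1,"ty":0,"tz":-0.7,"jaw":36},{"rx":0,"ry":0,"rz":0,"tx":0,"ty":0,"tz":0,"jaw":36}]' >/dev/null
python3 -c "
from h import *
inbox('B')"
python3 -m pendant '[{"rx":0,"ry":0,"rz":0,"tx":-0.1,"ty":0,"tz":-0.7,"jaw":36},{"rx":0,"ry":0,"rz":0,"tx":0,"ty":0,"tz":0,"jaw":36}]' >/dev/null
python3 -c "
from h import *
inbox('B')"
python3 -m pendant '[{"rx":0,"ry":0,"rz":0,"tx":0,"ty":0,"tz":-0.6,"jaw":36},{"rx":0,"ry":0,"rz":0,"tx":0,"ty":0,"tz":0,"jaw":36}]' >/dev/null
python3 -c "
from h import *
inbox('B');shot('wrist','w17');fit('w16');print();fit('w17')"
```

```text
B t 25.62 box x -25.1 y 0.7 z 90.6 Fbox -0.5 1.3 2.2 rot [ 179.9    0.2 -152.3] w 39.6
B t 25.92 box x -25.1 y 0.6 z 90.7 Fbox 3.4 2.7 -2.5 rot [ 180.     0.2 -152.3] w 39.6
B t 26.08 box x -25.3 y 0.5 z 90.9 Fbox 4.1 2.7 -5.1 rot [ 1.800e+02  1.000e-01 -1.523e+02] w 39.6
B t 26.25 box x -25.6 y 0.4 z 91.1 Fbox 4.6 2.8 -6.6 rot [ 1.800e+02  1.000e-01 -1.523e+02] w 39.9
[ 80. 102.] 22032 lid [477.2 268.6] [107.5 116.3] 35.4 z 0.0691 grip [array([458.3, 255.8]), array([12.1, 40.8]), np.float64(35.6)]
[279. 244.] 9508 lid [497.1 428.3] [ 44.7 114.8] 27.8 z 0.0688 grip [array([501.4, 430.6]), array([17.2, 57.8]), np.float64(27.7)]
[280. 323.] 2324 lid [543.7 452.8] [21.1 73.9] 27.8 z 0.0693 grip None

[ 82. 103.] 21943 lid [477.  268.6] [107.8 116.3] 35.1 z 0.0692 grip [array([458.4, 255.7]), array([12.1, 40.3]), np.float64(36.0)]
[280. 244.] 9451 lid [496.9 427.7] [ 45.  114.4] 28.0 z 0.0689 grip [array([501.4, 430.1]), array([17.3, 57.8]), np.float64(27.7)]
[280. 323.] 2325 lid [543.4 452.4] [21.2 74. ] 27.4 z 0.0694 grip None
```

B holds as well. Release, retreat upward, and take a final look.

```bash
python3 -m pendant '[{"rx":0,"ry":0,"rz":0,"tx":0,"ty":0,"tz":1.1,"jaw":36},{"rx":0,"ry":0,"rz":0,"tx":0.3,"ty":0,"tz":1,"jaw":36},{"rx":0,"ry":0,"rz":0,"tx":0,"ty":0,"tz":0,"jaw":36},{"rx":0,"ry":0,"rz":0,"tx":0,"ty":0,"tz":0,"jaw":50},{"rx":0,"ry":0,"rz":0,"tx":0,"ty":0,"tz":0,"jaw":60},{"rx":0,"ry":0,"rz":0,"tx":0,"ty":0,"tz":0,"jaw":60},{"rx":0,"ry":0,"rz":0,"tx":0,"ty":0,"tz":-15,"jaw":60},{"rx":0,"ry":0,"rz":0,"tx":0,"ty":0,"tz":-20,"jaw":60},{"rx":0,"ry":0,"rz":0,"tx":10,"ty":0,"tz":-25,"jaw":60},{"rx":0,"ry":0,"rz":0,"tx":25,"ty":0,"tz":-30,"jaw":60},{"rx":0,"ry":0,"rz":0,"tx":25,"ty":0,"tz":-30,"jaw":60},{"rx":0,"ry":0,"rz":0,"tx":25,"ty":0,"tz":-20,"jaw":60},{"rx":0,"ry":0,"rz":0,"tx":0,"ty":0,"tz":0,"jaw":60},{"rx":0,"ry":0,"rz":0,"tx":0,"ty":0,"tz":0,"jaw":60}]'
python3 -c "
from h import *
shot('wrist','w18');shot('scene','scene2');shot('top','top2');
for n in ['top0','top2','scene0','scene2']: fit(n,.055);print()
for k in 'BC': clip('w18',k);print()
a=load('top0');b=load('top2');d=np.abs(a['img'].astype(int)-b['img']).sum(2)
cv2.imwrite('pics/cmp.png',cv2.resize(np.hstack([a['img'][130:290,150:420,::-1],b['img'][130:290,150:420,::-1]]),(800,237)))"
```

```text
time_s: 27.47
tool_pos: [0.4277, 0.3924, 0.2317]
tool_rot: [180.0, 0.3, -152.3]
force: [0.5, 0.1, -0.0]
grip_width: 0.0601
[304. 164.] 2220 lid [648.9 201.3] [106.8 114.7] 32.1 z 0.0673 grip [array([628.5, 189.2]), array([11.6, 38.1]), np.float64(32.0)]
[196. 223.] 2150 lid [523.6 443.3] [106.8 114.7] 27.6 z 0.0677 grip [array([503., 433.]), array([12. , 38.8]), np.float64(27.6)]
[275. 243.] 2219 lid [476.  270.1] [105. 114.] 35.0 z 0.0678 grip [array([456.5, 256.2]), array([11.8, 39.1]), np.float64(36.0)]

[304. 165.] 2201 lid [648.5 201.3] [106.6 114.9] 31.6 z 0.0673 grip [array([628.3, 189.4]), array([11.8, 39.2]), np.float64(32.5)]
[196. 223.] 2211 lid [523.6 443.9] [105.3 115.5] 27.0 z 0.0675 grip [array([502.6, 432.9]), array([11.9, 39.4]), np.float64(26.6)]
[275. 243.] 2210 lid [476.1 270.3] [104.8 114.3] 35.0 z 0.0675 grip [array([456.5, 256.2]), array([11.7, 39.2]), np.float64(35.7)]

[218. 157.] 1727 lid [523.7 440.5] [103.2 115. ] 28.7 z 0.0672 grip [array([501.6, 429.9]), array([13.9, 38.7]), np.float64(27.7)]
[332. 195.] 2010 lid [648.8 198.2] [106.  113.9] 31.4 z 0.0674
[... 458 characters left out ...]
.6)]
[245. 217.] 2304 lid [474.7 265.6] [107.8 114.3] 35.0 z 0.0673 grip [array([455.4, 253. ]), array([13. , 39.3]), np.float64(33.5)]

20 57 x [-60.3 -59.8 -58.9] y [-13.1  13.3]
28 62 x [-59.5 -59.2 -58.8] y [-13.1  13.2]
36 55 x [-59.8 -59.2 -58.7] y [-12.8  12.9]
44 71 x [-59.6 -59.2 -58.7] y [-13.7  13.2]
52 112 x [-59.4 -58.9 -46.1] y [-13.5  13.4]
60 284 x [-59.3 -55.2 -46.2] y [-13.2  13. ]

20 7 x [-61.7 -61.  -59. ] y [ 7.2 13.6]
28 23 x [-59.4 -55.5 -52.7] y [-8.6 13.8]
36 78 x [-54.6 -50.5 -48.3] y [-13.2  13.8]
44 6 x [-60.  -58.5 -57.8] y [13.3 13.8]
52 4 x [-59.2 -58.7 -58.2] y [13.2 14. ]
60 235 x [-59.8 -55.4 -46.6] y [-13.1  13.9]
68 6 x [-47.3 -46.5 -46. ] y [-12.9  10.3]
```

View pics/scene2.png

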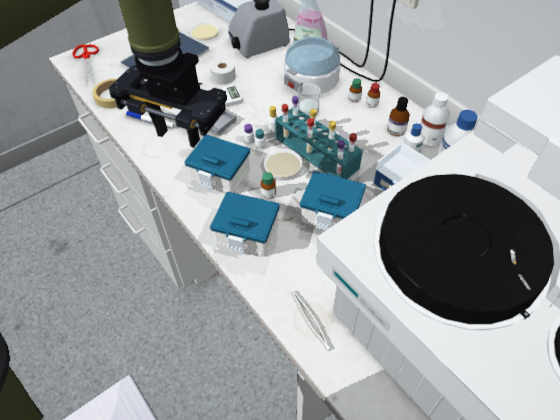

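View pics/cmp.png

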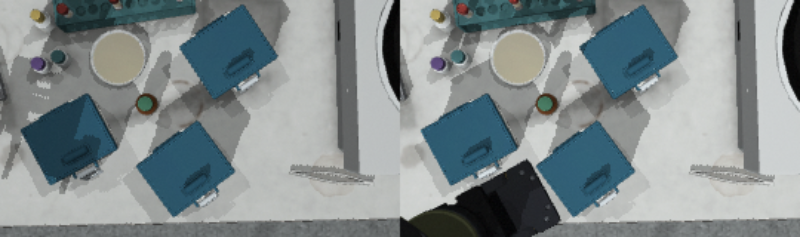

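The final pictures show all three boxes shut where they were. The bottle, dish and forceps have not moved, and the gripper is clear in the air.

```bash
python3 -c "
from cell import env
print(env.sign_off())"
```

```text
the job is handed in; nothing more can be done
None
```

All three boxes are shut and hooked where they stood, and I handed the job in at about 27.5 s of the 70 s allowed.

| Box (as seen) | First tug | What I did | Tug afterwards |
|---|---|---|---|
| Left | Came up about 5.6 mm at under 3 N | Lowered the lid and pushed the catch. It snapped at about 3 N, then sat firm at about 7 N. | Held: 0.1 mm at 6.6 N |
| Front middle | Came up about 6.4 mm at about 2 N | The same, snapped at about 3 N | Held: 0.1 mm at 7 N |
| Rear right | Held: 0.1 mm at 6.8 N, so already hooked | Left alone | Not repeated |

- **Catches:** After pushing, the faces of the two clips lie flush, about 4–5 mm farther in than before. The rear-right clip was flush from the start.
- **Box positions:** The last overhead fits match the first ones within about 1 mm. The scene camera's fit of the front-middle box differed by about 2 mm, which is within that camera's fit scatter.
- **Bystanders:** The bottle, dish and forceps look unmoved when the before and after pictures are compared.
- **One poor reading:** On the last wrist picture, the clip measurement for the front-middle box was unusable because of the viewing angle. I relied on the earlier flush reading and the second tug for that box.

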